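# Fit the cell in the kitchen radio

## Task

Load the loose cell into the battery bay in the sloping back of the kitchen radio: flat end against the coil spring, pressed back until the button end goes down past the retaining lip, so that it lies fully home under the lip and held by the spring. Then slide the battery cover fully shut over it. Leave the mug and the egg timer where they stand.

Things in the scene. Friction and masses are not known exactly. Their poses are not given: they have to be found in the camera images.
- cell_center (a point): centre of the loose cell, half-way up: a grey cylinder 18.4 mm in diameter and 67 mm long over all (47 g), lying on the table on its side at the start, 9.2 mm high. Its x axis runs along the cell towards the button end; one end is flat, the other has a small steel button 8.6 mm in diameter and 2 mm long (included in the 67 mm)
- cell_button (a point): middle of the tip of the cell's button, 33.5 mm from the centre along x
- radio: white wedge-shaped kitchen radio, 230 mm wide (y), 140 mm deep (x), 94 mm high, standing firm on the table; origin under its middle. Its back, turned to the robot, slopes up away from the robot at 35 degrees from level. The battery bay is a well in the left half of this slope, the cover parked on the right half
- bay_mouth (a point): middle of the well's mouth, in the slope's surface. Axes: x up the slope, y level along it (the bay's length, towards the coil spring), z square out of it. The well is 68 mm wide (x -34 to +34), 81 mm long (y -39 at the contact and lip to +42 behind the spring) and 26 mm deep
- bay_seat (a point): where the cell's centre lies when home, 13.7 mm below the slope's surface; axes as bay_mouth. Home: button to -y and touching the contact, flat end at y +33.5 mm, spring pressed 4 mm. Two smooth V-shaped saddles, 6 mm thick at y -20.5 and +22.5 mm, rising to z -0.4 mm, centre the cell; between them 36 mm are clear for fingers on both sides of it, down to z -12.3 mm
- bay_contact (a point): middle of the brass contact plate on the bay's end wall, where the tip of the button rests when the cell is home; axes as bay_mouth
- lip_edge (a point): middle of the free edge of the retaining lip, a fixed bar 20 mm wide (x) and 3 mm thick (z -1.5 to +1.5 from this point) that juts out 5 mm from the contact's end wall over the place of the button end; its underside is 1 mm above the top of a cell that is home; axes as bay_mouth. The button end passes it only while the spring is pressed 9 mm or more
- spring_face (a point): middle of the round steel end plate (15 mm in diameter) of the coil spring, on the line of the cell's axis; it faces -y and moves to +y as it is pressed; axes as bay_mouth. Unpressed it stands 29.5 mm from bay_seat
- spring (a joint): how far the coil spring is pressed, m: 0 free, 0.015 solid; 600 N/m, so about 7 N at 12 mm and 2.4 N with the cell home
- cover (a joint): the battery cover, a flat white plate 90 mm long (y), 75 mm wide and 3 mm thick that slides along y in rails on the slope: 0 fully open (to the robot's right), 0.121 fully shut over the bay, at its stop. Takes about 2 N to slide and stays where it is left; its upper face is 3.6 mm above the slope's surface and the rails stand 5.6 mm above it. At 0.035 or less it is clear of the well
- cover_tab (a point): top of the push tab in the middle of the cover: a bar 34 mm long (x), 8 mm wide (y) that rises 9.2 mm above the cover's face; axes as bay_mouth
- mug: green stoneware mug, 74 mm high, on the right: a bystander; origin under its middle
- egg_timer: red and cream egg timer, 59 mm across and 53 mm high, on the left behind the cell: a bystander; origin under its middle

How it is judged (in metres and radians):
On the way:
1. the cell is home in the bay: button end under the lip against the contact, flat end pressing the spring (distance between cell_center and bay_seat below 0.004 m and distance between cell_button and bay_contact below 0.004 m and value of joint spring above 0.002 m), for 0.2 s.
At the end, for the whole second after the job is handed in: the cell lies home in the bay (centre within 4 mm of its seat, button within 4 mm of the contact, under the lip), the spring is still pressed more than 2 mm, and the cover is shut to within 3 mm of its stop (all of step 1 and value of joint cover above 0.118 m); the robot touches nothing.
It fails at once if the mug or the egg timer is shoved (20 mm or more) (distance of any of mug, egg_timer from where it was at the start of the episode above 0.02 m).
It also fails if it takes over 48 s, if anything falls off the work surface, if the arm or the gripper's body presses on something with over 40 N, if the wrist force passes 120 N, or if a joint passes its speed limit or range.

## Robot

A 6-joint arm with a two-finger parallel gripper is mounted at the origin on a cart in front of the work surface, level with it; the furniture and walls round the work are solid. World frame = base frame: x ahead of the robot, y to its left, z up, the work surface at z = 0. Lengths are in mm, angles in rad, forces in N, time in s.
With the tool pointing down it reaches from about 350 to 875 mm from the base axis. Payload 4.2 kg.
Tool frame: the origin (TCP) lies on the mounting face of the last link; the fingertips stand 173 mm ahead of it and the grasp point (between the pads) lies 155 mm ahead of it; z points along the fingers, y is the line along which they close (so a half turn about z gives the same grasp; the last joint's range is limited). The gripper opens to 85 mm and grips with 20 to 120 N. Pads are 22 mm wide; open, the fingers measure 114 mm over their backs; the gripper's body (76 mm by 85 mm) begins 54 mm behind the grasp point. The pads swing forward as they close: fully open they stand 13 mm farther back than shut.
Start: joints at [1.494, 0.385, 0.008, 0, -1.194, -0.259], TCP at [205.92, 590.082, 404.712] pointing down, gripper open.
Joint ranges: [-3.14, 3.14], [-1.21, 2.06], [-1.07, 1.41], [-3.16, 2.05], [-2.99, -0.16], [-3.1, 3.1]. Speed limits (rad/s): [2.79, 2.79, 3.14, 3.14, 3.14, 3.14].

## Interface

Orientations are given as a unit quaternion [x, y, z, w].
In Python, from bench import arm gives the robot as it stands.
- The arm moves only by the tool carry_out, never from a script. Its argument "rows" is a list of rows, each a list of 7 numbers: the shift along the tool's x, y, z as a fraction of full scale, then the turn, a rotation vector about the tool's x, y, z as a fraction of full scale, then the opening, from -1 (shut) to 1 (fully open). A call has 1 to 12 rows; each row is the pose to reach, as a shift and turn from the pose commanded when the call began, along the tool's axes at that moment, turning the shorter way round; what a row does not reach only later rows make up. Full scale, the value 1, is 20 cm for a shift and pi rad for a turn. A row lasts 1/8 s, in which the tool goes at most 62.5 mm and 10.7 degrees, less where a joint would pass 70% of its speed; a pose out of reach is approached as far as the arm can. A call with a number of a shift or a turn outside -1 to 1 is refused whole. A call with a gripper value outside its range is refused whole. The fingers move at their own pace and stop on an object; the grip force is fixed at half the most. Time passes only in rows, so rows that repeat a pose let the fingers close. It gives the time, the measured TCP pose, the force, the opening and the grip force at its end, in the units of the state.
- arm.read_state(): the state, without advancing time (a new reading comes with each control period).
- arm.get_image(name): name is "side" or "top" or "wrist"; returns (picture, depth): 480x640x3 uint8, red, green, blue; 480x640 float32, mm along the optical axis (not along the pixel's ray), 0 where there is no reading.
- arm.calibration(name): a dict with "mtx" (3x3 intrinsics, pixels), "cam_to_world" (4x4, takes a point from camera to world coordinates). Camera axes: x right, y up, looking along -z (the intrinsics and any distortion apply to the point x, -y, -z); pixel columns grow to the right and rows downward; lengths in mm; the calibration is good to about 2 mm. A picture is of the moment at which its call begins: read the wrist's pose just before it. calibration takes no time and is no camera call; for the wrist camera it gives the pose at the moment of the call.
- arm.job_done(): hands the job in; it is judged then, once.
The state is a dict: "clock": time; "joints": joint angles; "joint_vel": joint speeds; "joint_efforts": joint torques, N m; "position": TCP position; "ee_rot": TCP orientation; "contact_force": force on the tool from outside, world axes, zero at the start; "wrist_torque": the same for the moment, N m; "gripper_width": finger opening in mm; "grasp_force": force on a finger pad.
Only numpy, scipy, OpenCV 4.12 (cv2) and the standard library are available. Lean on these libraries where they do the work, as an engineer would, in place of code of your own. Each camera call takes 0.05 s, during which the arm holds its last target. There are 200 camera calls.

## Working session

There is one attempt and no reset: what is moved stays moved. The work goes in short steps, Python scripts to look and compute and a tool call to move; the robot and the scene stay as the last step left them, time stands still between calls to the robot, and variables do not carry over. Pictures are saved under pics/ and viewed, at most 10 in all, crops included, and the job is handed in when it is done.

Besides the shell and the picture viewer there is one more tool, called after "Request:" in YAML: its name, and indented under it one key for each argument. carry_out: Moves the arm, as the interface text tells. Its arguments: {"type":"object","properties":{"rows":{"type":"array"}},"required":["rows"]}

```bash
mkdir -p pics; ls; python3 - <<'E'
from bench import arm
import cv2, numpy as np
s=arm.read_state(); print(s['clock'],s['position'],s['ee_rot'],s['gripper_width'],s['contact_force'])
for n in ['top','side','wrist']:
    c=arm.calibration(n); p,d=arm.get_image(n)
    np.savez(f'pics/{n}0.npz',p=p,d=d,m=c['mtx'],T=c['cam_to_world'],dist=c.get('dist',0)); print(n,list(c), np.round(c['mtx'],1).tolist(),np.round(c['cam_to_world'],3).tolist(), (d>0).mean())
    cv2.imwrite(f'pics/{n}0.png',p[:,:,::-1])
E
```

```text
pics
0.0 [205.85696216 589.90157049 403.61346263] [ 9.85919747e-01 -1.67215547e-01 -1.49905730e-04  1.09083236e-03] 85.09185609562499 [ 0.03929862 -0.72085907  0.09631355]
top ['mtx', 'cam_to_world'] [[606.0, 0.0, 335.9], [0.0, 606.0, 244.2], [0.0, 0.0, 1.0]] [[-0.015, 0.986, -0.167, 303.143], [-1.0, -0.015, 0.001, 11.036], [-0.002, 0.167, 0.986, 1160.724], [0.0, 0.0, 0.0, 1.0]] 0.9960221354166666
side ['mtx', 'cam_to_world'] [[499.6, 0.0, 322.2], [0.0, 499.6, 240.0], [0.0, 0.0, 1.0]] [[-0.996, 0.059, -0.073, 419.543], [-0.094, -0.592, 0.801, 730.222], [0.004, 0.804, 0.595, 638.851], [0.0, 0.0, 0.0, 1.0]] 0.99587890625
wrist ['mtx', 'cam_to_world'] [[418.6, 0.0, 314.3], [0.0, 418.6, 235.8], [0.0, 0.0, 1.0]] [[-0.33, 0.895, 0.301, 282.46], [-0.944, -0.313, -0.102, 563.974], [0.003, -0.317, 0.948, 373.135], [0.0, 0.0, 0.0, 1.0]] 0.9958463541666667
```

View pics/top0.png

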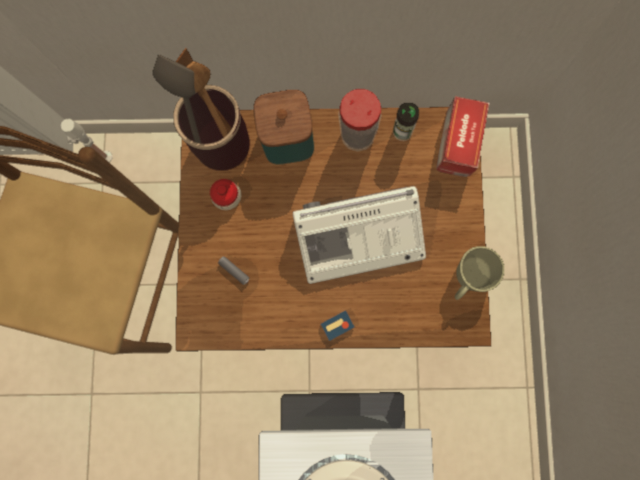

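View pics/side0.png

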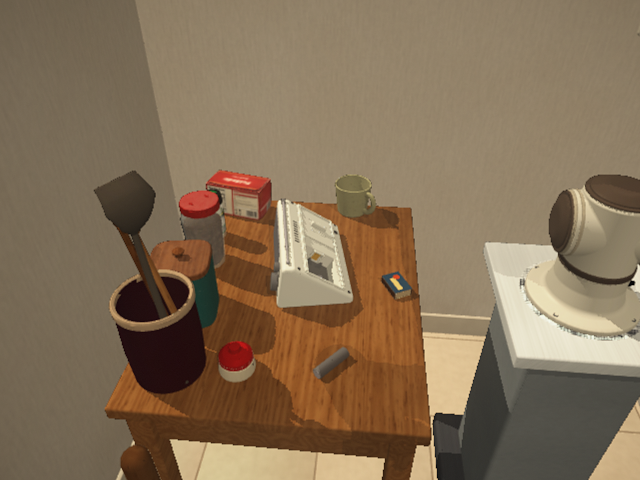

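The top view shows the cell at about (234,271), the radio at (360,235) turned slightly, the timer at (225,194) and the mug at (481,270). Next I'll measure the cell and the radio.

```bash
cat > h.py <<'E'
import numpy as np, cv2
def load(f):
    z=np.load(f); return z['p'],z['d'],z['m'],z['T']
def rays(m,T,uv):
    uv=np.atleast_2d(uv).astype(float)
    r=np.c_[(uv[:,0]-m[0,2])/m[0,0],-(uv[:,1]-m[1,2])/m[1,1],-np.ones(len(uv))]
    return r@T[:3,:3].T
def deproj(m,T,uv,d): return T[:3,3]+rays(m,T,uv)*np.asarray(d)[:,None]
def onplane(m,T,uv,n,p0):
    r=rays(m,T,uv); return T[:3,3]+r*(((p0-T[:3,3])@n)/(r@n))[:,None]
def cloud(p,d,m,T):
    v,u=np.mgrid[:480,:640]; return deproj(m,T,np.c_[u.ravel(),v.ravel()],d.ravel()).reshape(480,640,3)
E
python3 - <<'E'
from h import *
ims=[]
for n,(u0,u1,v0,v1) in dict(top=(200,440,180,300),side=(260,360,190,390)).items():
    p,d,m,T=load(f'pics/{n}0.npz'); P=cloud(p,d,m,T)
    # cell
    c=(slice(250,295),slice(212,260)) if n=='top' else (slice(340,385),slice(305,358))
    q=p[c].astype(int); sat=q.max(2)-q.min(2)
    M=(sat<25)&(q.max(2)>50)
    k,L,st,ce=cv2.connectedComponentsWithStats(M.astype(np.uint8)); i=1+st[1:,4].argmax(); M=L==i
    X=P[c][M]; print(n,'cell',M.sum(),X.mean(0).round(1),np.percentile(X[:,2],[5,50,95]).round(1))
    vv,uu=np.nonzero(M); uv=np.c_[uu+c[1].start,vv+c[0].start]
    W=onplane(m,T,uv,np.array([0,0,1.]),np.array([0,0,9.2]))[:,:2]
    r=cv2.minAreaRect(W.astype(np.float32)); print(r)
    # slope plane
    R=(P[...,2]>15)&(P[...,2]<100)&(P[...,0]>380)&(P[...,0]<680)&(abs(P[...,1])<170)
    R&=(p.min(2)>140)
    pts=P[R]
    rng=np.random.default_rng(0);best=(0,)
    for _ in range(500):
        a=pts[rng.choice(len(pts),3)]; nn=np.cross(a[1]-a[0],a[2]-a[0]); L_=np.linalg.norm(nn)
        if L_<100: continue
        nn/=L_; nn*=np.sign(nn[2])
        if abs(nn[2]-.819)>.06: continue
        s=(abs((pts-a[0])@nn)<1.5).sum()
        if s>best[0]: best=(s,nn,a[0])
    I=abs((pts-best[2])@best[1])<2; c0=pts[I].mean(0); nn=np.linalg.svd(pts[I]-c0)[2][2]; nn*=np.sign(nn[2])
    print('plane',R.sum(),I.sum(),nn.round(4),c0.round(1),'tilt',np.degrees(np.arccos(nn[2])),'yaw',np.degrees(np.arctan2(-nn[1],-nn[0])))
    s_=3 if n=='top' else 3
    cv2.imwrite(f'pics/{n}0c.png',cv2.resize(p[v0:v1,u0:u1,::-1],None,fx=s_,fy=s_,interpolation=cv2.INTER_CUBIC))
E
```

```text
top cell 277 [448.1 204.4  24.8] [12.5 16.6 21. ]
((449.9430236816406, 206.90850830078125), (66.28775024414062, 15.640637397766113), 49.50165939331055)
plane 6538 2738 [-0.5734 -0.0921  0.8141] [501.  -47.1  61.4] tilt 35.50631961346442 yaw 9.122134401225065
side cell 326 [451.5 214.1  15. ] [ 9.8 15.8 18.8]
((451.7311096191406, 206.98797607421875), (70.71383666992188, 18.708560943603516), 49.66604232788086)
plane 3149 1425 [-0.5569 -0.1076  0.8236] [509.2 -14.8  68.1] tilt 34.55793546294872 yaw 10.936193612550351
```

View pics/top0c.png

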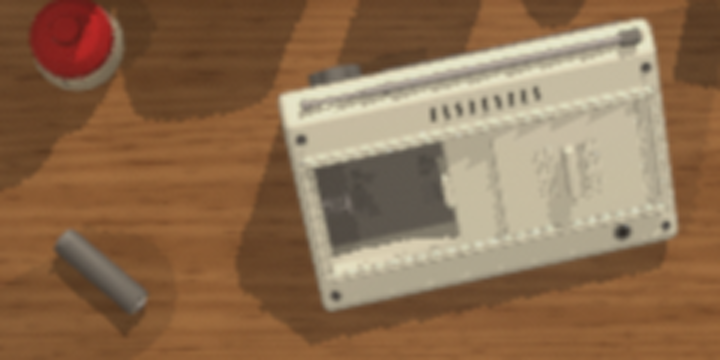

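Request:
carry_out:
  rows:
    - [0.22,0.18,0.07,0,0,0,1]
    - [0.45,0.35,0.14,0,0,0,1]
    - [0.68,0.53,0.21,0,0,0,1]
    - [0.9,0.7,0.28,0,0,0,1]

```text
clock: 0.65
position: [330.3, 396.8, 348.2]
ee_rot: [0.986, -0.167, -0.0, 0.0]
contact_force: [2.0, 0.1, 0.9]
gripper_width: 85.2
grasp_force: 0.0
```

Request:
carry_out:
  rows:
    - [0.22,0.18,0.07,0,0,0,1]
    - [0.45,0.35,0.14,0,0,0,1]
    - [0.68,0.53,0.21,0,0,0,1]
    - [0.88,0.7,0.28,0,0,0,1]
    - [0.88,0.7,0.28,0,0,0,1]
    - [0.88,0.7,0.28,0,0,0,1]

```text
clock: 1.4
position: [449.9, 208.4, 292.7]
ee_rot: [0.986, -0.167, 0.0, -0.0]
contact_force: [0.1, 0.7, 0.5]
gripper_width: 85.3
grasp_force: 0.0
```

```bash
cat >> h.py <<'E'
def snap(n,f):
    from bench import arm
    s=arm.read_state(); c=arm.calibration(n); p,d=arm.get_image(n)
    np.savez(f'pics/{f}.npz',p=p,d=d,m=c['mtx'],T=c['cam_to_world']); cv2.imwrite(f'pics/{f}.png',p[:,:,::-1])
    print('t',s['clock'],'pos',np.round(s['position'],1),'q',np.round(s['ee_rot'],4),'j',np.round(s['joints'],3),'F',np.round(s['contact_force'],1),'w',round(s['gripper_width'],1))
    return p,d,c['mtx'],c['cam_to_world']
E
python3 -c "
from h import *
snap('wrist','w1')"
```

```text
t 1.4 pos [449.9 208.4 292.7] q [ 0.9859 -0.1674  0.     -0.    ] j [ 0.762  0.285 -0.459  0.    -0.827  0.472] F [0.1 0.7 0.5] w 85.3
```

View pics/w1.png

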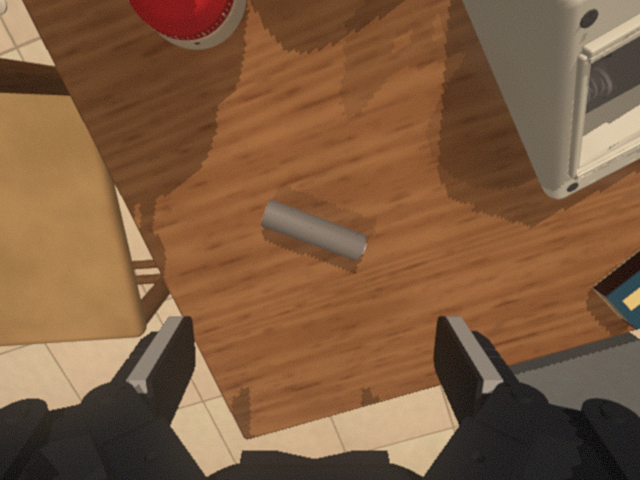

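The wrist view shows the cell from (265,215) to (365,245). I'll enlarge it to find the button end and measure it as well.

```bash
python3 - <<'E'
from h import *
p,d,m,T=load('pics/w1.npz')
cv2.imwrite('pics/w1c.png',cv2.resize(p[190:275,250:380,::-1],None,fx=6,fy=6,interpolation=cv2.INTER_CUBIC))
q=p[190:275,250:380].astype(int); M=((q.max(2)-q.min(2))<22)&(q.max(2)>45)
k,L,st,ce=cv2.connectedComponentsWithStats(M.astype(np.uint8)); i=1+st[1:,4].argmax(); vv,uu=np.nonzero(L==i)
W=onplane(m,T,np.c_[uu+250,vv+190],np.array([0,0,1.]),np.array([0,0,9.2]))[:,:2]
print(cv2.minAreaRect(W.astype(np.float32)))
E
```

```text
((447.5362854003906, 218.86807250976562), (1.4387198686599731, 0.29966506361961365), 42.73366928100586)
```

View pics/w1c.png

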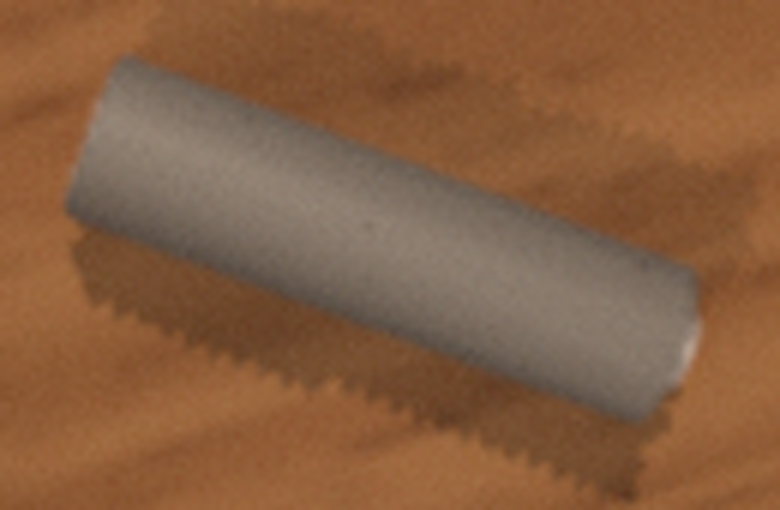

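The button shows as the bright spot at the right end, about (366,247); the flat end is at the left. In the world frame the button points towards -x, -y.

```bash
python3 - <<'E'
from h import *
p,d,m,T=load('pics/w1.npz')
h=cv2.cvtColor(p[190:275,250:380],cv2.COLOR_RGB2HSV); M=(h[...,1]<75).astype(np.uint8)
k,L,st,ce=cv2.connectedComponentsWithStats(M); i=1+st[1:,4].argmax(); vv,uu=np.nonzero(L==i)
W=onplane(m,T,np.c_[uu+250,vv+190],np.array([0,0,1.]),np.array([0,0,9.2]))[:,:2]
print(cv2.minAreaRect(W.astype(np.float32)),len(W))
c=np.array([[122,58],[70,212],[695,270],[645,420],[700,345]])/6+[250,190]
C=onplane(m,T,c,np.array([0,0,1.]),np.array([0,0,9.2]))[:,:2]; print(C.round(1))
a=(C[0]+C[1])/2;b=(C[2]+C[3])/2; print(a,b,np.linalg.norm(b-a),np.degrees(np.arctan2(*(b-a)[::-1])),(a+b)/2)
E
```

```text
((449.5057373046875, 208.4149627685547), (68.04989624023438, 17.837631225585938), 49.446571350097656) 2788
[[477.8 228.1]
 [464.1 239.2]
 [436.2 179. ]
 [421.6 189.1]
 [427.9 181. ]]
[470.96872403 233.64178223] [428.91583579 184.05067226] 65.02094737765326 -130.2976938822493 [449.94227991 208.84622725]
```

Request:
carry_out:
  rows:
    - [0,0,0.03,0,0,0.056,1]
    - [0,0,0.07,0,0,0.112,1]
    - [0,0,0.1,0,0,0.168,1]
    - [0,0,0.14,0,0,0.225,1]
    - [0,0,0.18,0,0,0.281,1]
    - [0,0,0.21,0,0,0.337,1]
    - [-0.006,0.011,0.25,0,0,0.393,1]
    - [-0.006,0.011,0.28,0,0,0.449,1]
    - [-0.006,0.011,0.33,0,0,0.505,1]
    - [-0.006,0.011,0.39,0,0,0.562,1]
    - [-0.006,0.011,0.39,0,0,0.618,1]
    - [-0.006,0.011,0.39,0,0,0.618,1]

```text
clock: 2.95
position: [447.6, 208.1, 215.0]
ee_rot: [-0.421, 0.907, 0.0, 0.0]
contact_force: [-1.1, -0.4, -0.1]
gripper_width: 85.6
grasp_force: 0.0
```

Request:
carry_out:
  rows:
    - [0,0,0.1,0,0,0,0.2]
    - [0,0,0.198,0,0,0,0]
    - [0,0,0.198,0,0,0,0]

```text
clock: 3.32
position: [447.4, 207.2, 174.4]
ee_rot: [-0.42, 0.907, -0.0, -0.001]
contact_force: [0.2, -0.1, 0.3]
gripper_width: 42.4
grasp_force: 0.0
```

```bash
python3 -c "
from h import *
snap('wrist','w2')"
```

```text
t 3.325 pos [447.4 207.2 174.4] q [-4.204e-01  9.073e-01 -3.000e-04 -1.100e-03] j [ 0.764  0.47  -0.577 -0.    -0.525 -1.467] F [ 0.2 -0.1  0.3] w 42.4
```

View pics/w2.png

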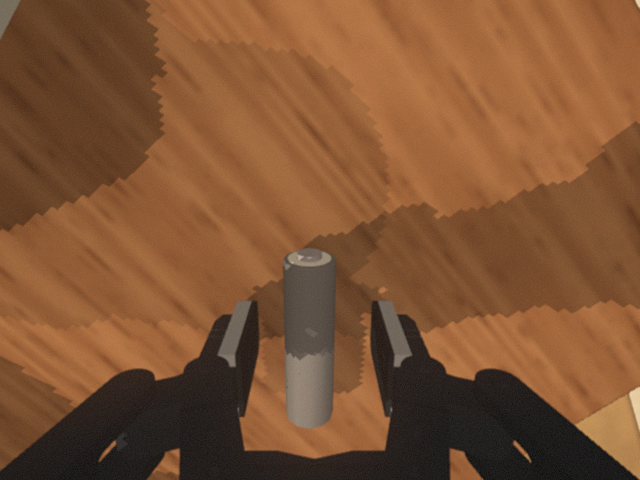

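The cell is centred between the fingers, with the button at the far end (310,252). I'll close and lift.

Request:
carry_out:
  rows:
    - [0,0,0,0,0,0,-1]
    - [0,0,0,0,0,0,-1]
    - [0,0,0,0,0,0,-1]
    - [0,0,0,0,0,0,-1]
    - [0,0,-0.25,0,0,0,-1]
    - [0,0,-0.5,0,0,0,-1]
    - [0,0,-0.75,0,0,0,-1]
    - [0,0,-0.75,0,0,0,-1]

```text
clock: 4.38
position: [448.6, 207.2, 329.5]
ee_rot: [-0.419, 0.908, 0.001, 0.005]
contact_force: [0.0, -0.1, -0.9]
gripper_width: 16.1
grasp_force: 58.7
```

```bash
python3 - <<'E'
from h import *
# radio frame from top view: centre of radio and yaw by silhouette of slope rectangle
for n in ['top','side']:
    p,d,m,T=load(f'pics/{n}0.npz'); P=cloud(p,d,m,T)
    R=(P[...,2]>25)&(P[...,2]<110)&(P[...,0]>380)&(P[...,0]<640)&(P[...,1]>-170)&(P[...,1]<125)
    k,L,st,ce=cv2.connectedComponentsWithStats(R.astype(np.uint8)); i=1+st[1:,4].argmax(); X=P[L==i]
    print(n,len(X),X.min(0).round(),X.max(0).round(),cv2.minAreaRect(X[:,:2].astype(np.float32)))
s=snap('wrist','w3')
p,d,m,T=s
h=cv2.cvtColor(p,cv2.COLOR_RGB2HSV); print('done')
E
```

```text
top 8318 [ 427. -157.   25.] [589.  89. 105.] ((515.6980590820312, -33.30291748046875), (142.9963836669922, 230.85935974121094), 10.964401245117188)
side 5820 [ 430. -155.   25.] [598.  93. 103.] ((519.4395141601562, -29.94842529296875), (141.68804931640625, 231.13604736328125), 11.13576889038086)
t 4.375 pos [448.6 207.2 329.5] q [-0.4191  0.9079  0.0013  0.005 ] j [ 7.620e-01  2.350e-01 -4.190e-01  1.000e-03 -9.070e-01 -1.469e+00] F [ 0.  -0.1 -0.9] w 16.1
done
```

```bash
cat >> h.py <<'E'
from scipy.spatial.transform import Rotation as Ro
def frame(yaw,tilt=35):
    c,s=np.cos(np.radians(yaw)),np.sin(np.radians(yaw)); t=np.radians(tilt)
    by=np.array([-s,c,0]); bx=np.array([c*np.cos(t),s*np.cos(t),np.sin(t)]); return np.c_[bx,by,np.cross(bx,by)]
def toolR(B,th=0):
    "tool x=-by, y=-bx, z=-n; th deg: button end (tool +x) raised"
    R=np.c_[-B[:,1],-B[:,0],-B[:,2]]; return R@Ro.from_euler('y',-th,degrees=True).as_matrix()
def cmd(pos,q,tp,tR):
    R0=Ro.from_quat(q).as_matrix(); return (R0.T@(np.asarray(tp)-pos)/200).round(4),(Ro.from_matrix(R0.T@tR).as_rotvec()/np.pi).round(4)
E
python3 - <<'E'
from h import *
from bench import arm
B=frame(11); n=B[:,2]
for nm in ['top','side']:
    p,d,m,T=load(f'pics/{nm}0.npz'); P=cloud(p,d,m,T).reshape(-1,3)
    # slope plane offset using known normal
    loc=(P-[517.5,-31.5,0])@Ro.from_euler('z',11,degrees=True).as_matrix()
    S=(abs(loc[:,1])<112)&(loc[:,0]>-66)&(loc[:,0]<50)&(p.reshape(-1,3).min(1)>140)&(P[:,2]>12)
    o=P[S]@n; hh,e=np.histogram(o,bins=np.arange(o.min(),o.max(),1)); print(nm,'n-offset mode',e[hh.argmax()],np.percentile(o,[25,50,75]).round(1))
p,d,m,T=load('pics/top0.npz')
off=-0.5736*(501*np.cos(np.radians(11))-47.1*np.sin(np.radians(11)))+.819*61.4
C=onplane(m,T,np.array([[329,246.3],[305,236],[347.3,227.7],[352.7,258.3],[311,263.3]]),n,n*off); print('off',off,C.round(1))
s=arm.read_state(); tp=C[0]+n*255; print(tp,cmd(s['position'],s['ee_rot'],tp,toolR(B)))
E
```

```text
top n-offset mode -228.46620689542615 [-229.6 -227.2 -224.7]
side n-offset mode -229.36613836911604 [-230.3 -228.9 -225.7]
off -226.65213489308545 [[485.7  22.8  60.2]
 [502.4  66.   77.5]
 [516.7 -11.1  77. ]
 [465.5 -20.9  40.5]
 [456.7  56.8  44.8]]
[342.07758192  -5.08087893 269.05206507] (array([ 1.1499, -0.285 ,  0.284 ]), array([ 0.1803, -0.086 , -0.2773]))
```

Request:
carry_out:
  rows:
    - [0.1,-0.05,0,0.026,-0.012,-0.04,-1]
    - [0.25,-0.1,0,0.052,-0.025,-0.079,-1]
    - [0.4,-0.15,0.05,0.077,-0.037,-0.119,-1]
    - [0.6,-0.2,0.1,0.103,-0.049,-0.158,-1]
    - [0.8,-0.25,0.15,0.129,-0.061,-0.198,-1]
    - [0.95,-0.285,0.2,0.155,-0.074,-0.238,-1]
    - [1.0,-0.285,0.284,0.18,-0.086,-0.277,-1]
    - [1.0,-0.285,0.284,0.18,-0.086,-0.277,-1]
    - [1.0,-0.285,0.284,0.18,-0.086,-0.277,-1]

```text
clock: 5.55
position: [350.7, 16.8, 342.2]
ee_rot: [0.744, -0.613, 0.168, -0.204]
contact_force: [0.9, 0.6, -0.4]
gripper_width: 16.1
grasp_force: 59.0
```

```bash
python3 -c "
from h import *
snap('wrist','w4')"
```

```text
t 5.55 pos [350.7  16.8 342.2] q [ 0.7442 -0.6133  0.1684 -0.2043] j [ 0.416 -0.136 -1.069  0.792 -0.16  -0.979] F [ 0.9  0.6 -0.4] w 16.1
```

View pics/w4.png

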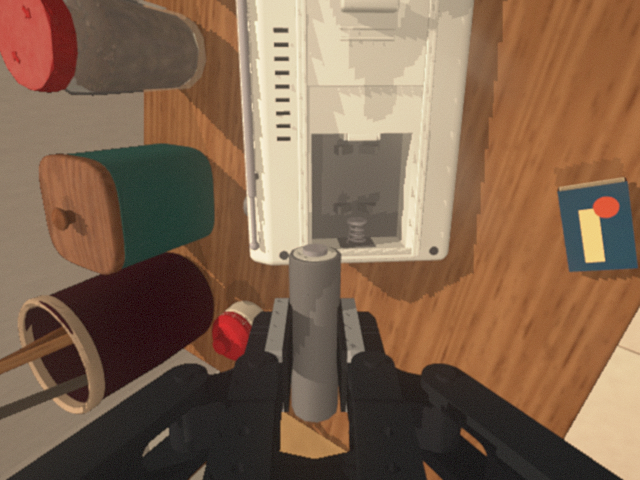

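The view shows the bay (well about (310..412, 133..245)), with its coil spring at (357,235), and the held cell with its button at (316,252). The arm stopped at the joint 3 and 5 limits, so I'll fit a small kinematic model from the recorded states to choose reachable poses.

```bash
cat > kin.py <<'E'
from h import *
from scipy.optimize import least_squares
LO=np.array([-3.14,-1.21,-1.07,-3.16,-2.99,-3.1]);HI=np.array([3.14,2.06,1.41,2.05,-.16,3.1])
M=np.array([[0,0,1],[-1,0,0],[0,-1,0]],float)
def rx(a,ax): return Ro.from_euler(ax,a).as_matrix()
def fk(k,j,s4=1):
    r0,z0,L1,L2,e,yo,y5,L3=k; A=rx(j[0],'z'); a=j[1]-j[2]
    F=A@rx(a,'y'); R4=F@rx(s4*j[3],'x'); R5=R4@rx(-j[4],'y')
    p=A@np.array([r0+L1*np.sin(j[1]),yo,z0+L1*np.cos(j[1])])+F@[L2,0,e]+R4@[0,y5,0]+R5@[L3,0,0]
    return p,R5@M@rx(-j[5],'z')
D=[([1.494,.385,.008,0,-1.194,-.259],[205.92,590.08,404.7]),([.762,.285,-.459,0,-.827,.472],[449.9,208.4,292.7]),
([.764,.47,-.577,0,-.525,-1.467],[447.4,207.2,174.4]),([.762,.235,-.419,.001,-.907,-1.469],[448.6,207.2,329.5]),([.416,-.136,-1.069,.792,-.16,-.979],[350.7,16.8,342.2])]
E
python3 - <<'E'
from kin import *
q4=Ro.from_quat([0.7442,-0.6133,0.1684,-0.2043])
for s4 in (1,-1):
    f=lambda k:np.concatenate([fk(k,j,s4)[0]-p for j,p in D]+[1e-2*(k-[0,300,350,350,0,-160,0,120])])
    r=least_squares(f,[0,300,350,350,0,-160,0,120])
    print(s4,r.x.round(1),r.fun[:15].round(1),np.degrees((Ro.from_matrix(fk(r.x,D[4][0],s4)[1]).inv()*q4).magnitude()))
E
```

```text
1 [ -21.2  328.5  651.1  424.5  -17.7 -201.9   43.1  356.1] [-0.7  7.4 -1.6 -5.9 -4.2  4.   2.   3.5  2.  -6.3 -4.2  3.8  5.2 -3.
 -8.1] 90.76920188381744
-1 [-5.000e-01  1.606e+02  5.644e+02  4.223e+02  3.000e-01 -1.000e-01
 -1.597e+02  1.237e+02] [-0.2  0.1  0.1 -0.1 -0.2  0.1  0.   0.1  0.2  0.1 -0.1 -0.2  0.1  0.
 -0.2] 0.014297211151344899
```

```bash
python3 - <<'E'
from kin import *
p,d,m,T=load('pics/w4.npz'); P=cloud(p,d,m,T)
pts=P[40:250,245:470].reshape(-1,3); col=p[40:250,245:470].reshape(-1,3)
B=frame(11)
# slope plane: refit
o=pts@B[:,2]; S=(abs(o+228.5)<6)&(col.min(1)>130)&(pts[:,2]>15)
hh,e=np.histogram(o[S],bins=np.arange(-235,-221,.5)); print(dict(zip(e,hh)))
for it in range(4):
    c0=pts[S].mean(0); n=np.linalg.svd(pts[S]-c0,full_matrices=False)[2][2]; n*=np.sign(n[2]); r=(pts-c0)@n; S=(abs(r)<1.5)&(col.min(1)>130)
print('fit',S.sum(),n.round(4),'tilt',np.degrees(np.arccos(n[2])),'yaw',np.degrees(np.arctan2(-n[1],-n[0])),'off',c0@B[:,2])
for off in (-228.5,):
    n=B[:,2]; v,u=np.mgrid[40:250,245:470]; uv=np.c_[u.ravel(),v.ravel()]
    H=(pts@n<off-5)&(pts[:,2]>10)&(d[40:250,245:470].ravel()>0)
    Mk=H.reshape(210,225).astype(np.uint8); k,L,st,ce=cv2.connectedComponentsWithStats(Mk)
    for i in range(1,k):
        if st[i,4]<500: continue
        w=onplane(m,T,uv[(L==i).ravel()],n,n*off); q=w@B[:,:2]; r=cv2.minAreaRect(q.astype(np.float32)); lo,hi=q.min(0),q.max(0)
        cx=r[0]; C=B@[cx[0],cx[1],off]
        print(i,st[i],r,'pct',np.percentile(q,[1,99],axis=0).round(1).tolist(),'C',C.round(1))
cv2.imwrite('pics/m4.png',Mk*255)
E
```

```text
{np.float64(-235.0): np.int64(0), np.float64(-234.5): np.int64(129), np.float64(-234.0): np.int64(186), np.float64(-233.5): np.int64(235), np.float64(-233.0): np.int64(250), np.float64(-232.5): np.int64(255), np.float64(-232.0): np.int64(303), np.float64(-231.5): np.int64(351), np.float64(-231.0): np.int64(535), np.float64(-230.5): np.int64(1038), np.float64(-230.0): np.int64(2427), np.float64(-229.5): np.int64(4296), np.float64(-229.0): np.int64(5381), np.float64(-228.5): np.int64(4270), np.float64(-228.0): np.int64(2148), np.float64(-227.5): np.int64(712), np.float64(-227.0): np.int64(319), np.float64(-226.5): np.int64(611), np.float64(-226.0): np.int64(1106), np.float64(-225.5): np.int64(1459), np.float64(-225.0): np.int64(1325), np.float64(-224.5): np.int64(1029), np.float64(-224.0): np.int64(988), np.float64(-223.5): np.int64(1093), np.float64(-223.0): np.int64(830), np.float64(-222.5): np.int64(0), np.float64(-222.0): np.int64(0)}
fit 19613 [-0.5614 -0.1084  0.8204] tilt 34.875489227965666 yaw 10.929369130889617 off -228.72770104278072
36 [   66    93   100   115 10435] ((425.9690856933594, -68.49485778808594), (66.8617935180664, 79.37211608886719), 0.18904097378253937) pct [[393.6, -107.1], [458.9, -30.5]] C [484.2  24.4  57.1]
```

```bash
python3 - <<'E'
from kin import *
p,d,m,T=load('pics/w4.npz'); P=cloud(p,d,m,T)[100:260,245:470].reshape(-1,3); col=p[100:260,245:470].reshape(-1,3)
B=frame(11); q=P@B-[426,-70,-228.75]
print('rows: y bins; median z at x bands (-30..-16),(-6..6),(16..30)')
for y in np.arange(-46,50,3):
    r=[]
    for a,b in((-32,-20),(-20,-11),(-6,6),(11,20),(20,32)):
        S=(q[:,0]>a)&(q[:,0]<b)&(q[:,1]>y)&(q[:,1]<y+3)&(q[:,2]>-35)&(q[:,2]<20)
        r.append(f"{np.median(q[S,2]):.1f}({S.sum()})" if S.sum()>3 else '-')
    print(y,r)
E
```

```text
rows: y bins; median z at x bands (-30..-16),(-6..6),(16..30)
-46 ['-0.0(74)', '0.2(58)', '0.2(82)', '0.1(70)', '-0.1(89)']
-43 ['0.1(88)', '0.2(64)', '-0.1(78)', '-0.1(56)', '0.1(77)']
-40 ['0.2(51)', '0.3(45)', '-0.2(90)', '-0.2(48)', '0.1(56)']
-37 ['-25.5(50)', '-2.2(19)', '-0.5(81)', '-24.5(58)', '-25.7(42)']
-34 ['-25.4(65)', '-25.6(11)', '-1.0(28)', '-25.4(57)', '-25.6(82)']
-31 ['-25.3(69)', '-25.1(55)', '-25.4(68)', '-25.5(61)', '-25.7(66)']
-28 ['-25.5(75)', '-14.8(46)', '-24.0(66)', '-22.8(59)', '-25.6(63)']
-25 ['-25.3(71)', '-15.3(34)', '-24.4(64)', '-23.5(57)', '-25.2(67)']
-22 ['-25.5(65)', '-25.3(35)', '-25.7(60)', '-25.5(42)', '-25.3(73)']
-19 ['-25.5(62)', '-25.6(49)', '-25.3(66)', '-25.3(56)', '-25.5(68)']
-16 ['-25.4(65)', '-25.4(49)', '-25.5(67)', '-25.5(49)', '-25.6(63)']
-13 ['-25.4(64)', '-25.6(49)', '-25.5(71)', '-25.6(52)', '-25.3(62)']
-10 ['-25.3(64)', '-25.4(54)', '-25.4(67)', '-25.7(50)', '-25.5(61)']
-7 ['-25.3(62)', '-25.5(46)', '-25.5(62)', '-25.4(51)', '-25.7(62)']
-4 ['-25.5(62)', '-25.4(48)', '-25.5(69)', '-25.2(48)', '-25.5(60)']
-1 ['-25.2(61)', 
[... 423 characters left out ...]
 '-24.4(60)', '-24.4(57)', '-25.5(58)']
20 ['-25.4(56)', '-24.4(19)', '-25.3(48)', '-25.2(37)', '-25.4(55)']
23 ['-25.4(60)', '-25.4(32)', '-16.9(165)', '-25.4(41)', '-25.4(59)']
26 ['-25.4(56)', '-25.4(48)', '-9.5(38)', '-25.3(49)', '-25.4(56)']
29 ['-25.5(58)', '-25.3(45)', '-10.5(46)', '-25.4(44)', '-25.3(58)']
32 ['-25.3(55)', '-25.2(43)', '-18.7(77)', '-25.3(46)', '-25.3(54)']
35 ['-25.3(59)', '-25.3(40)', '-17.2(69)', '-25.4(42)', '-25.2(57)']
38 ['-25.3(55)', '-25.5(42)', '-9.7(59)', '-25.1(46)', '-25.4(55)']
41 ['-12.1(238)', '-11.3(173)', '-6.6(191)', '-14.6(164)', '-21.3(124)']
44 ['0.7(91)', '0.5(71)', '0.6(91)', '0.9(11)', '-']
47 ['4.2(50)', '3.9(36)', '3.8(49)', '4.1(10)', '-']
```

```bash
python3 - <<'E'
from kin import *
p,d,m,T=load('pics/w4.npz'); P=cloud(p,d,m,T)[100:260,245:470].reshape(-1,3)
B=frame(11); q=P@B-[426,-70,-228.75]
print('cam in bay frame',(T[:3,3]@B-[426,-70,-228.75]).round())
f=lambda y0,y1,z0,z1:q[(q[:,1]>y0)&(q[:,1]<y1)&(q[:,2]>z0)&(q[:,2]<z1)&(abs(q[:,0])<33)]
for nm,a in dict(lip=(-38,-34.5,-3,2),spring=(26,38,-20,0),plate=(22.5,25.5,-21,-3),sadA=(-28,-23,-22,-5),sadB=(14.5,19.5,-22,-5)).items():
    X=f(*a); print(nm,len(X),np.percentile(X[:,0],[3,50,97]).round(1),'y',np.percentile(X[:,1],[3,50,97]).round(1),'z',np.percentile(X[:,2],[3,50,97]).round(1))
for x in range(-22,23,2):
    S=[f(14.5,19.5,-30,0),f(-28,-23,-30,0)]; print(x,[np.round(np.median(s[abs(s[:,0]-x)<1,2]),1) for s in S],end=' ')
# held cell in tool frame
st=dict(pos=[350.7,16.8,342.2],q=[0.7442,-0.6133,0.1684,-0.2043]); R=Ro.from_quat(st['q']).as_matrix()
A=cloud(p,d,m,T)[240:425,285:345].reshape(-1,3); t=(A-st['pos'])@R
C=t[(t[:,2]>140)&(t[:,2]<180)&(abs(t[:,1])<9)]
print('\ncell tool',len(C),np.percentile(C,[2,50,98],axis=0).round(1).tolist())
top=C[abs(C[:,1]-np.median(C[:,1]))<2]
for x in range(-30,36,6):
    w=top[abs(top[:,0]-x)<3]; print(x,len(w),np.median(w[:,2]).round(1) if len(w) else '',end='; ')
e=t[(t[:,0]>25)&(t[:,0]<42)&(abs(t[:,1])<9)&(t[:,2]>140)&(t[:,2]<185)]; print('\nbtn end x',np.percentile(e[:,0],[50,90,99]),'ymid',(np.percentile(e[:,1],[2,98])),e[e[:,0]>np.percentile(e[:,0],90)].mean(0))
E
```

```text
cam in bay frame [ 53. -61. 279.]
lip 217 [-11.9  -0.1  11.5] y [-37.9 -36.4 -34.6] z [-2.4 -0.7  0.6]
spring 156 [-6.1 -0.7  5.2] y [26.2 32.9 37.6] z [-19.1 -10.   -6.7]
plate 101 [-7.1 -0.5  5.7] y [24.4 24.9 25.3] z [-18.8 -12.3  -6.3]
sadA 215 [-13.9  -6.   14.2] y [-28.  -25.7 -23.1] z [-21.6 -16.8 -13.2]
sadB 208 [-14.3  -6.   14.1] y [14.7 16.5 19.3] z [-21.7 -17.3 -13.3]
-22 [np.float64(-25.3), np.float64(-24.9)] -20 [np.float64(-25.4), np.float64(-25.4)] -18 [np.float64(-25.7), np.float64(-25.7)] -16 [np.float64(-22.1), np.float64(nan)] -14 [np.float64(-14.7), np.float64(-14.2)] -12 [np.float64(-15.3), np.float64(-14.3)] -10 [np.float64(-17.3), np.float64(-16.6)] -8 [np.float64(-19.7), np.float64(-19.0)] -6 [np.float64(-21.7), np.float64(-21.5)] -4 [np.float64(-24.0), np.float64(-23.9)] -2 [np.float64(-25.4), np.float64(-25.6)] 0 [np.float64(-25.6), np.float64(-25.6)] 2 [np.float64(-25.1), np.float64(-24.4)] 4 [np.float64(-22.7), np.float64(-22.4)] 6 [np.float64(-20.4), np.float64(-19.9)] 8 [np.float64(-17.9), np.float64(-18.0)] 10 [np.float64(-15.9), np.float64(-15.2)] 12 [np.float64(-14.6), np.float64(-14.3)] 14 [np.float64(-20.0), np.float64(-17.0)] 16 [np.float64(-25.2), np.float64(-25.3)] 18 [np.float64(-25.8), np.float64(-25.5)] 20 [np.float64(-25.5), np.float64(-25.2)] 22 [np.float64(-25.7), np.float64(-25.1)] 
cell tool 8777 [[-33.8, -8.3, 144.6], [3.7, 0.0, 159.0], [30.6, 8.4, 167.1]]
-30 142 158.0; -24 155 158.1; -18 145 157.9; -12 161 158.1; -6 159 158.1; 0 162 158.1; 6 165 157.9; 12 174 157.9; 18 181 158.0; 24 205 157.9; 30 289 162.1; 
btn end x [28.82509365 30.80565116 31.25893782] ymid [-7.95911526  8.39461623] [ 31.02810338   0.49165069 165.92014464]
  return _methods._mean(a, axis=axis, dtype=dtype,
  ret = ret.dtype.type(ret / rcount)
```

```bash
sed -i "s/from_euler('y',-th/from_euler('y',th/" h.py; cat >> kin.py <<'E'
K=[-.5,160.6,564.4,422.3,.3,-.1,-159.7,123.7]
B=frame(11); SEAT=B@np.array([425.3,-69.7-5.5,-228.75-13.7]); CT=np.array([-1.7,0,167.2])
def tcp(Fy,Fz,th,dx=0):
    "TCP pose for flat-end centre at (dx,Fy,Fz) from seat, tilt th"
    R=toolR(B,th); F=SEAT+B@[dx,Fy,Fz]; return F-R@(CT+[-33.5,0,0]),R
def ik(p,R,j0):
    f=lambda j:(lambda a,b:np.r_[(a-p)/10,Ro.from_matrix(b.T@R).as_rotvec()*5])(*fk(K,j,-1))
    r=least_squares(f,np.clip(j0,LO+.01,HI-.01),bounds=(LO,HI)); return r.x,r.cost
E
python3 - <<'E'
from kin import *
print('seat',SEAT.round(1))
seeds=[[.416,-.136,-1.069,.792,-.2,-.979],[.4,.3,-.6,.5,-.4,-.6],[.4,.5,-.8,-2.5,-.6,2.5],[.4,.5,-.8,-2.5,-.6,-2.5],[.3,.3,-.6,-.8,-.4,.6]]
for w in [(25,50,25),(25,1,25),(38.5,.5,20),(39.5,.5,15),(40.5,0,0),(33.5,0,0),(33.5,60,0)]:
    p,R=tcp(*w); print(w,p.round(1))
    for s in seeds:
        j,c=ik(p,R,s)
        if c<1e-2: print('   ',j.round(2),f'{c:.1e}', 'margin',np.minimum(j-LO,HI-j).min().round(2))
E
```

```text
seat [492.8  19.2  45.3]
(25, 50, 25) [358.8  58.1 222.6]
(25, 1, 25) [386.4  63.5 182.5]
(38.5, 0.5, 20) [385.4  62.1 184.3]
(39.5, 0.5, 15) [387.2  48.3 185.5]
    [-0.31  0.33 -0.97 -3.04 -0.39 -2.83] 1.7e-28 margin 0.1
(40.5, 0, 0) [397.7   6.1 182.3]
(33.5, 0, 0) [399.   -0.8 182.3]
(33.5, 60, 0) [365.2  -7.3 231.4]
```

```bash
cat >> kin.py <<'E'
def toolRp(th,phi): return Ro.from_rotvec(B[:,1]*np.radians(-phi)).as_matrix()@toolR(B,th)
def tcp2(Fy,Fz,th,phi,dx=0):
    "phi>0 leans the tool towards vertical, about the bay's y"
    R=toolRp(th,phi); return SEAT+B@[dx,Fy,Fz]-R@(CT+[-33.5,0,0]),R
E
python3 - <<'E'
from kin import *
print(toolRp(0,10)[:,2],toolRp(0,0)[:,2])
rng=np.random.default_rng(1)
for phi in (0,10):
  for w in [(25,40,25),(25,1,25),(27,1,20),(38.5,.5,20),(39.5,.5,15),(40.5,0,0),(33.5,0,0),(33.5,60,0)]:
    p,R=tcp2(*w,phi); sol=[];best=9
    for s in rng.uniform(LO,HI,(40,6)):
        s[0]=rng.uniform(-.8,.8); s[1]=rng.uniform(-.3,.8); s[2]=rng.uniform(-1.07,0)
        j,c=ik(p,R,s); 
        if c<best: best,bj=c,j
        if c<1e-3 and not any(abs(j-x).max()<.05 for x in sol): sol.append(j)
    print(phi,w,p.round(),'none %.3f'%best+str(bj.round(2)) if not sol else [x.round(2).tolist() for x in sol])
E
```

```text
[ 0.69411524  0.13492233 -0.70710678] [ 0.56303822  0.10944354 -0.81915204]
0 (25, 40, 25) [364.  59. 214.] none 0.212[-0.28  0.23 -1.05 -3.16 -0.43 -2.74]
0 (25, 1, 25) [386.  63. 182.] none 0.273[-0.26  0.35 -1.03 -3.16 -0.54 -2.76]
0 (27, 1, 20) [387.  51. 185.] none 0.026[-0.29  0.34 -1.02 -3.16 -0.48 -2.74]
0 (38.5, 0.5, 20) [385.  62. 184.] none 0.052[-0.26  0.34 -1.02 -3.16 -0.48 -2.76]
0 (39.5, 0.5, 15) [387.  48. 186.] [[-0.31, 0.33, -0.97, -3.04, -0.39, -2.83]]
0 (40.5, 0, 0) [398.   6. 182.] none 0.126[ 0.05  0.3  -0.57 -1.37 -0.16  1.48]
0 (33.5, 0, 0) [399.  -1. 182.] none 0.112[ 0.05  0.3  -0.56 -1.32 -0.16  1.43]
0 (33.5, 60, 0) [365.  -7. 231.] none 0.265[ 0.21  0.14 -0.67 -0.9  -0.16  0.87]
10 (25, 40, 25) [343.  55. 196.] none 0.355[-0.35  0.28 -1.07 -2.93 -0.58 -2.94]
10 (25, 1, 25) [365.  59. 164.] none 0.388[-0.32  0.43 -1.07 -3.   -0.72 -2.89]
10 (27, 1, 20) [365.  46. 166.] none 0.062[-0.36  0.43 -1.07 -2.97 -0.74 -2.89]
10 (38.5, 0.5, 20) [363.  58. 165.] none 0.106[-0.33  0.42 -1.07 -2.98 -0.73 -2.9 ]
10 (39.5, 0.5, 15) [365.  44. 166.] [[-0.37, 0.43, -1.06, -2.92, -0.73, -2.91]]
10 (40.5, 0, 0) [376.   2. 164.] [[-0.33, 0.36, -0.71, -2.09, -0.42, 2.52]]
10 (33.5, 0, 0) [377.  -5. 164.] [[-0.33, 0.36, -0.7, -2.06, -0.41, 2.49]]
10 (33.5, 60, 0) [343. -12. 213.] [[-0.13, 0.16, -0.66, -1.61, -0.23, 1.85]]
```

```bash
python3 - <<'E'
from kin import *
rng=np.random.default_rng(1)
for phi in (-15,-10,-5,0):
  for th in (25,20,10,0,-10,-20):
    R=toolRp(th,phi); o=[]
    for cy,cz in ((0,0),(0,15),(0,50)):
      # cell centre at (cy,cz); pure tool tilt th (ignores cell tilt), grip point on cell
      p=SEAT+B@[0,cy,cz]-R@CT; best=(9,0)
      for s in rng.uniform(LO,HI,(25,6)):
        s[0]=rng.uniform(-.8,.8); s[1]=rng.uniform(-.3,.8); s[2]=rng.uniform(-1.07,0)
        j,c=ik(p,R,s)
        if c<1e-4:
            mg=np.minimum(j-LO,HI-j).min(); 
            if best[0]>1e-4 or mg>best[2]: best=(c,j,mg)
        elif c<best[0]: best=(c,j,-1)
      o.append(('OK%.2f '%best[2]+str(best[1].round(2))) if best[0]<1e-4 else 'no%.3f'%best[0])
    print(phi,th,o)
E
```

```text
-15 25 ['no0.049', 'no0.246', 'no0.275']
-15 20 ['no0.026', 'no0.287', 'no0.267']
-15 10 ['no0.132', 'no0.250', 'no0.141']
-15 0 ['no0.069', 'no0.052', 'no0.013']
-15 -10 ['OK0.19 [ 0.23  0.33 -0.57 -0.5  -0.35  0.44]', 'OK0.20 [ 0.23  0.3  -0.59 -0.47 -0.36  0.4 ]', 'OK0.24 [ 0.25  0.21 -0.63 -0.41 -0.4   0.33]']
-15 -20 ['OK0.44 [ 0.04  0.38 -0.44 -0.76 -0.6   0.82]', 'OK0.45 [ 0.05  0.34 -0.46 -0.74 -0.61  0.79]', 'OK0.48 [ 0.05  0.27 -0.49 -0.69 -0.64  0.73]']
-10 25 ['no0.705', 'no0.680', 'no0.619']
-10 20 ['no0.244', 'no0.229', 'no0.225']
-10 10 ['no0.067', 'no0.116', 'no0.322']
-10 0 ['no0.197', 'no0.184', 'no0.137']
-10 -10 ['OK0.13 [ 0.19  0.32 -0.58 -0.65 -0.29  0.63]', 'OK0.14 [ 0.2   0.29 -0.6  -0.61 -0.3   0.58]', 'OK0.17 [ 0.23  0.2  -0.64 -0.52 -0.33  0.47]']
-10 -20 ['OK0.40 [-0.    0.37 -0.46 -0.88 -0.56  0.99]', 'OK0.41 [ 0.    0.34 -0.47 -0.86 -0.57  0.96]', 'OK0.44 [ 0.01  0.25 -0.5  -0.8  -0.6   0.89]']
-5 25 ['no0.500', 'no0.475', 'no0.414']
-5 20 ['no0.390', 'no0.110', 'no0.081']
-5 10 ['no0.039', 'no0.073', 'no0.195']
-5 0 ['no0.250', 'no0.262', 'no0.276']
-5 -10 ['OK0.11 [ 0.12  0.32 -0.56 -0.87 -0.27  0.92]', 'OK0.12 [ 0.14  0.28 -0.58 -0.82 -0.28  0.85]', 'OK0.13 [ 0.18  0.19 -0.64 -0.7  -0.29  0.69]']
-5 -20 ['OK0.39 [-0.06  0.37 -0.47 -1.03 -0.55  1.2 ]', 'OK0.40 [-0.06  0.33 -0.48 -1.   -0.56  1.17]', 'OK0.42 [-0.05  0.25 -0.51 -0.94 -0.58  1.08]']
0 25 ['no0.332', 'no0.308', 'no0.250']
0 20 ['no0.043', 'no0.034', 'no0.016']
0 10 ['no0.002', 'no0.018', 'no0.131']
0 0 ['no0.112', 'no0.146', 'no0.238']
0 -10 ['OK0.15 [ 0.01  0.32 -0.54 -1.15 -0.31  1.29]', 'OK0.14 [ 0.03  0.28 -0.56 -1.09 -0.3   1.21]', 'OK0.14 [ 0.08  0.19 -0.61 -0.95 -0.3   1.02]']
0 -20 ['OK0.41 [-0.14  0.38 -0.48 -1.19 -0.57  1.44]', 'OK0.41 [-0.13  0.34 -0.5  -1.16 -0.57  1.4 ]', 'OK0.43 [-0.12  0.25 -0.53 -1.08 -0.59  1.3 ]']
```

```bash
cat >> kin.py <<'E'
def best(p,R,n=40,seed=0,near=None):
    rng=np.random.default_rng(seed); b=None; bc=9
    for s in rng.uniform(LO,HI,(n,6)):
        s[:3]=rng.uniform([-.8,-.3,-1.07],[1,.8,0]); s[3]=rng.uniform(-1.6,1.6)
        j,c=ik(p,R,s); bc=min(c,bc)
        if c<1e-4 and (b is None or np.minimum(j-LO,HI-j).min()>np.minimum(b-LO,HI-b).min()): b=j
    return (b.round(2).tolist(),'m%.2f'%np.minimum(b-LO,HI-b).min()) if b is not None else 'no %.3f'%bc
def tableR(yaw,al):
    "tool x along yaw, tipped down by al"
    c,s=np.cos(np.radians(yaw)),np.sin(np.radians(yaw)); R=np.c_[[c,s,0],[s,-c,0],[0,0,-1]]; return R@Ro.from_euler('y',-al,degrees=True).as_matrix()
E
python3 - <<'E'
from kin import *
for xy,yaw in (((449,208),-130.4),((449,208),-100),((449,208),-80),((480,180),-80),((560,200),-100)):
  for al in (30,):
    R=tableR(yaw,al); g=np.array([0,0,170.])
    for h in (9.2,80): print(xy,yaw,al,h,best(np.r_[xy,h]-R@g,R))
c=np.array([0,0,170.])
for al in (30,35):
  for (Fy,Fz,th) in [(25,60,20),(26,2,20),(38.5,.5,20),(40.5,0,0),(33.5,0,0)]:
    Rc=toolR(B,th); R=toolR(B,th-al); cc=SEAT+B@[0,Fy,Fz]+Rc@[33.5,0,0]
    print(al,Fy,Fz,th,best(cc-R@c,R))
E
```

```text
(449, 208) -130.4 30 9.2 ([0.52, 0.39, -0.56, -0.95, -0.21, -0.33], 'm0.05')
(449, 208) -130.4 30 80 ([0.65, 0.23, -0.64, -0.53, -0.21, -0.86], 'm0.05')
(449, 208) -100 30 9.2 ([0.39, 0.45, -0.44, -0.89, -0.58, 0.18], 'm0.42')
(449, 208) -100 30 80 ([0.43, 0.31, -0.43, -0.74, -0.66, -0.04], 'm0.50')
(449, 208) -80 30 9.2 ([0.37, 0.5, -0.35, -0.78, -0.77, 0.39], 'm0.61')
(449, 208) -80 30 80 ([0.39, 0.38, -0.33, -0.69, -0.87, 0.24], 'm0.71')
(480, 180) -80 30 9.2 ([0.3, 0.53, -0.29, -0.74, -0.82, 0.41], 'm0.66')
(480, 180) -80 30 80 ([0.32, 0.41, -0.27, -0.67, -0.92, 0.28], 'm0.76')
(560, 200) -100 30 9.2 ([0.32, 0.56, -0.21, -0.77, -0.68, 0.09], 'm0.52')
(560, 200) -100 30 80 ([0.34, 0.45, -0.2, -0.68, -0.77, -0.05], 'm0.61')
30 25 60 20 ([0.1, 0.13, -0.64, -0.85, -0.31, 0.9], 'm0.15')
30 26 2 20 ([0.02, 0.28, -0.56, -1.08, -0.31, 1.21], 'm0.15')
30 38.5 0.5 20 ([0.05, 0.28, -0.57, -1.09, -0.29, 1.2], 'm0.13')
30 40.5 0 0 ([-0.22, 0.44, -0.43, -1.19, -0.79, 1.5], 'm0.63')
30 33.5 0 0 ([-0.23, 0.44, -0.42, -1.18, -0.8, 1.5], 'm0.64')
35 25 60 20 ([-0.03, 0.16, -0.58, -0.97, -0.47, 1.11], 'm0.31')
35 26 2 20 ([-0.07, 0.31, -0.53, -1.13, -0.45, 1.33], 'm0.29')
35 38.5 0.5 20 ([-0.04, 0.31, -0.53, -1.15, -0.43, 1.32], 'm0.27')
35 40.5 0 0 ([-0.26, 0.48, -0.4, -1.18, -0.89, 1.53], 'm0.67')
35 33.5 0 0 ([-0.27, 0.48, -0.39, -1.17, -0.9, 1.53], 'm0.68')
```

```bash
python3 - <<'E'
from kin import *
from bench import arm
s=arm.read_state(); print(s['clock'],cmd(s['position'],s['ee_rot'],[450,235,240],tableR(-90,0)))
E
```

```text
5.6 (array([-0.9758, -0.3383,  0.7933]), array([-0.1699,  0.0163,  0.0598]))
```

Request:
carry_out:
  rows:
    - [-0.2,-0.06,0.1,-0.04,0.004,0.015,-1]
    - [-0.4,-0.13,0.25,-0.08,0.008,0.03,-1]
    - [-0.6,-0.2,0.4,-0.12,0.012,0.045,-1]
    - [-0.8,-0.27,0.6,-0.17,0.016,0.06,-1]
    - [-0.976,-0.338,0.793,-0.17,0.016,0.06,-1]
    - [-0.976,-0.338,0.793,-0.17,0.016,0.06,-1]
    - [-0.976,-0.338,0.793,-0.17,0.016,0.06,-1]

```text
clock: 6.48
position: [449.5, 234.5, 239.5]
ee_rot: [-0.707, 0.707, -0.0, -0.001]
contact_force: [-0.5, -0.9, -1.1]
gripper_width: 16.1
grasp_force: 59.0
```

```bash
python3 - <<'E'
from kin import *
from bench import arm
s=arm.read_state(); print(s['clock'],s['joints'].round(2) if hasattr(s['joints'],'round') else s['joints'],cmd(s['position'],s['ee_rot'],[450,235,176],tableR(-90,0)))
E
```

```text
6.475 [ 0.8   0.38 -0.49  0.   -0.71 -0.8 ] (array([-0.0034, -0.0029,  0.3175]), array([ 0.0005, -0.0007, -0.    ]))
```

Request:
carry_out:
  rows:
    - [0,0,0.15,0,0,0,-1]
    - [0,0,0.28,0,0,0,-1]
    - [0,0,0.32,0,0,0,-1]
    - [0,0,0.32,0,0,0,-1]
    - [0,0,0.32,0,0,0,0.2]
    - [0,0,0.32,0,0,0,0.2]
    - [0,0,0.32,0,0,0,0.2]
    - [0,0,0.2,0,0,0,0.2]
    - [0,0,0,0,0,0,0.2]
    - [0,0,-0.1,0,0,0,0.2]
    - [0,0,-0.1,0,0,0,0.2]

```text
clock: 7.85
position: [450.3, 235.1, 262.9]
ee_rot: [0.707, -0.707, 0.0, -0.003]
contact_force: [0.1, 0.1, -1.1]
gripper_width: 51.3
grasp_force: 0.0
```

```bash
python3 - <<'E'
from kin import *
p,d,m,T=snap('wrist','w5')
h=cv2.cvtColor(p,cv2.COLOR_RGB2HSV); P=cloud(p,d,m,T)
# cell points by height in expected zone
S=(P[...,2]>10)&(P[...,2]<24)&(abs(P[...,0]-450)<30)&(abs(P[...,1]-235)<45)
X=P[S]; print(len(X),np.percentile(X,[1,50,99],axis=0).round(1).tolist(),cv2.minAreaRect(X[:,:2].astype(np.float32)))
E
```

```text
t 7.85 pos [450.3 235.1 262.9] q [ 7.071e-01 -7.071e-01  1.000e-04 -3.400e-03] j [ 0.801  0.343 -0.466  0.    -0.755 -0.801] F [ 0.1  0.1 -1.1] w 51.3
3605 [[441.4, 204.7, 10.6], [450.1, 234.7, 17.0], [458.9, 269.8, 19.3]] ((450.1176452636719, 237.30337524414062), (67.31087493896484, 18.144933700561523), 89.78951263427734)
```

```bash
python3 - <<'E'
from kin import *
from bench import arm
s=arm.read_state(); R=tableR(-90,33); g=np.array([450.1,236,9.2])
for back in (60,0):
    tp=g-R@[0,0,170.5+back]; print(tp.round(1),cmd(s['position'],s['ee_rot'],tp,R),best(tp,R,15))
E
```

```text
[450.1 110.5 202.5] (array([ 6.221e-01, -4.000e-04,  2.938e-01]), array([-8.000e-04, -1.825e-01,  1.000e-04])) ([0.34, 0.39, -0.37, -0.82, -0.78, 0.25], 'm0.62')
[450.1 143.1 152.2] (array([4.594e-01, 2.000e-04, 5.459e-01]), array([-8.000e-04, -1.825e-01,  1.000e-04])) ([0.38, 0.49, -0.37, -0.91, -0.69, 0.33], 'm0.53')
```

Request:
carry_out:
  rows:
    - [0.15,0,0.07,0,-0.046,0,0.2]
    - [0.3,0,0.14,0,-0.092,0,0.2]
    - [0.46,0,0.21,0,-0.138,0,0.2]
    - [0.622,0,0.294,0,-0.1825,0,0.0]
    - [0.622,0,0.294,0,-0.1825,0,0.0]
    - [0.58,0,0.36,0,-0.1825,0,0.0]
    - [0.52,0,0.45,0,-0.1825,0,0.0]
    - [0.459,0,0.546,0,-0.1825,0,0.0]
    - [0.459,0,0.546,0,-0.1825,0,0.0]

```text
clock: 9.02
position: [449.4, 145.4, 150.0]
ee_rot: [0.679, -0.677, -0.201, -0.199]
contact_force: [1.2, 0.1, 0.2]
gripper_width: 42.7
grasp_force: 0.0
```

```bash
python3 - <<'E'
from kin import *
from bench import arm
s=arm.read_state(); R=tableR(-90,33); g=np.array([450.1,236,9.2]); print(cmd(s['position'],s['ee_rot'],g-R@[0,0,170.5],R)[0]*200)
snap('wrist','w6')
E
```

```text
[ 0.7  -0.7  -3.02]
t 9.025 pos [449.4 145.4 150. ] q [ 0.6794 -0.6771 -0.2009 -0.1989] j [ 0.388  0.496 -0.37  -0.911 -0.691  0.333] F [1.2 0.1 0.2] w 42.7
```

View pics/w6.png

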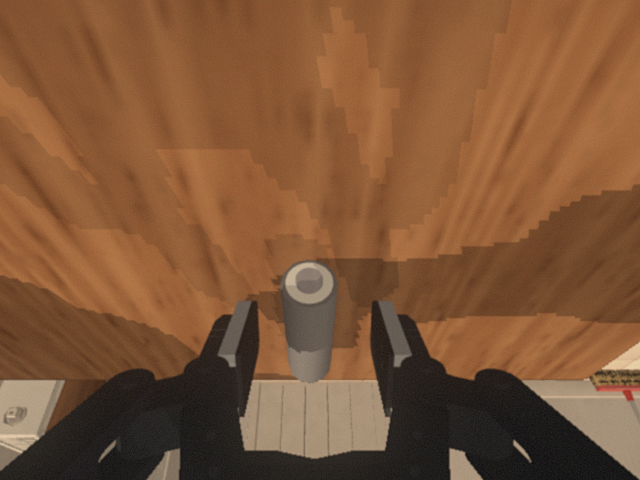

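The cell sits centred between the pads, button end towards the camera at (310,280). The tool is about 3 mm too deep, so I'll back off before closing.

Request:
carry_out:
  rows:
    - [0,0,-0.01,0,0,0,0.0]
    - [0,0,-0.01,0,0,0,0.0]

```text
clock: 9.32
position: [450.2, 142.1, 154.3]
ee_rot: [0.678, -0.678, -0.2, -0.202]
contact_force: [0.2, -0.4, -0.3]
gripper_width: 42.7
grasp_force: 0.0
```

```bash
python3 - <<'E'
from kin import *
from bench import arm
s=arm.read_state(); R=tableR(-90,33); g=np.array([450.1,236,9.2]); print(cmd(s['position'],s['ee_rot'],g-R@[0,0,170.5],R)[0]*200, fk(K,s['joints'],-1)[0],s['position'],s['joint_vel'])
E
```

```text
[0.24 0.1  2.32] [450.09353877 141.66989536 154.20323555] [450.19233191 142.07669591 154.27177479] [-0.00766748  0.0006667  -0.00148933 -0.00387308  0.00267153  0.00089281]
```

Request:
carry_out:
  rows:
    - [0,0,0.01,0,0,0,0.0]
    - [0,0,0.01,0,0,0,-1]
    - [0,0,0.01,0,0,0,-1]
    - [0,0,0.01,0,0,0,-1]
    - [0,0,0.01,0,0,0,-1]
    - [0,0,0.01,0,0,0,-1]

```text
clock: 10.07
position: [450.3, 142.9, 152.2]
ee_rot: [0.678, -0.678, -0.2, -0.201]
contact_force: [-1.2, -2.6, 6.1]
gripper_width: 15.7
grasp_force: 58.6
```

```bash
python3 - <<'E'
from kin import *
from bench import arm
s=arm.read_state(); R0=Ro.from_quat(s['ee_rot']).as_matrix(); print(s['contact_force'])
print('cell centre in tool',R0.T@(np.array([450.1,237,9.2])-s['position']))
np.save('g.npy',R0.T@(np.array([450.1,237,9.2])-s['position']))
# hover pose above bay, cell tilt 20, alpha 33; via-point raised
c=R0.T@(np.array([450.1,237,9.2])-s['position'])
R=toolR(B,20-33); cc=SEAT+B@[0,25,70]+toolR(B,20)@[33.5,0,0]; tp=cc-R@c
print(tp, best(tp,R,20), cmd(s['position'],s['ee_rot'],tp,R), cmd(s['position'],s['ee_rot'],np.array(s['position'])+[0,0,100],R0))
E
```

```text
[-1.23005666 -2.57612973  6.11868558]
cell centre in tool [ -1.21106447   0.48230928 171.15661039]
[362.42965832 -53.18388652 248.72823166] ([0.02, 0.12, -0.61, -0.89, -0.42, 1.0], 'm0.26') (array([ 0.5598,  0.4384, -0.939 ]), array([ 0.1553,  0.0883, -0.1302])) (array([-0.2719, -0.0011, -0.4196]), array([0., 0., 0.]))
```

Request:
carry_out:
  rows:
    - [-0.08,0,-0.13,0,0,0,-1]
    - [-0.19,0,-0.29,0,0,0,-1]
    - [-0.27,0,-0.42,0,0,0,-1]
    - [-0.13,0.07,-0.5,0.03,0.018,-0.026,-1]
    - [0,0.14,-0.6,0.06,0.035,-0.052,-1]
    - [0.15,0.22,-0.7,0.093,0.053,-0.078,-1]
    - [0.3,0.3,-0.78,0.124,0.07,-0.104,-1]
    - [0.45,0.37,-0.86,0.155,0.088,-0.13,-1]
    - [0.56,0.438,-0.939,0.155,0.088,-0.13,-1]
    - [0.56,0.438,-0.939,0.155,0.088,-0.13,-1]
    - [0.56,0.438,-0.939,0.155,0.088,-0.13,-1]

```text
clock: 11.45
position: [362.6, -52.8, 248.3]
ee_rot: [0.752, -0.577, 0.106, -0.299]
contact_force: [-0.0, -0.1, -1.0]
gripper_width: 15.9
grasp_force: 58.7
```

```bash
python3 - <<'E'
from kin import *
p,d,m,T=snap('wrist','w7')
from bench import arm
s=arm.read_state(); R0=Ro.from_quat(s['ee_rot']).as_matrix(); pos=np.array(s['position'])
P=cloud(p,d,m,T).reshape(-1,3); t=(P-pos)@R0
# expected cell frame in tool: axis tilted by alpha
c=np.load('g.npy'); Rc=Ro.from_euler('y',33,degrees=True).as_matrix()  # cell axes in tool
u=(t-c)@Rc
S=(abs(u[:,0])<40)&(abs(u[:,1])<9.8)&(u[:,2]<2)&(u[:,2]>-14); X=u[S]
print('cell pts',len(X),np.percentile(X,[1,50,99],axis=0).round(1).tolist())
for x in range(-30,36,6):
    w=X[(abs(X[:,0]-x)<3)&(abs(X[:,1])<2.5)]; print(x,len(w),(np.median(w[:,2]).round(1),) if len(w)>5 else '',end=';')
e=X[(X[:,0]>30)]; print('\ntip',len(e),np.percentile(e[:,0],[50,90,99]).round(1), 'face y',np.percentile(e[:,1],[1,99]),'face z',np.percentile(e[:,2],[1,99]))
W=P@B-[425.3,-69.7,-228.75]
f=W[(abs(W[:,1])<30)&(abs(abs(W[:,0])-27)<5)&(W[:,2]<-15)&(W[:,2]>-32)]; print('bay floor z',len(f),np.median(f[:,2]) if len(f) else '')
E
```

```text
t 11.45 pos [362.6 -52.8 248.3] q [ 0.7525 -0.5771  0.1058 -0.2991] j [ 0.022  0.118 -0.612 -0.894 -0.419  0.995] F [-0.  -0.1 -1. ] w 15.9
cell pts 5241 [[-31.2, -9.2, -12.8], [18.9, -0.0, -7.5], [33.8, 9.2, 1.6]]
-30 55 (np.float64(-9.2),);-24 70 (np.float64(-9.2),);-18 70 (np.float64(-9.2),);-12 81 (np.float64(-9.2),);-6 79 (np.float64(-9.2),);0 91 (np.float64(-9.2),);6 102 (np.float64(-9.2),);12 119 (np.float64(-9.2),);18 115 (np.float64(-9.2),);24 135 (np.float64(-9.2),);30 457 (np.float64(-6.5),);
tip 1607 [31.5 33.4 34.1] face y [-8.48706169  8.36939275] face z [-9.28636542  1.89560608]
bay floor z 2882 -25.50886977449018
```

View pics/w7.png

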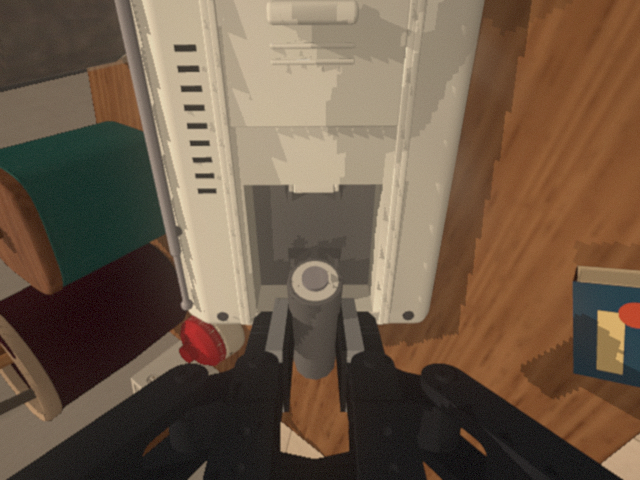

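The held cell matches the grasp model to within 0.5 mm, and the bay below it is clear: lip at (315,187), well at (250..385,185..310). I'll work out the insertion waypoints.

```bash
cat >> kin.py <<'E'
AL=33
def cellpose(Fy,Fz,th,dx=0):
    c=np.load('g.npy'); R=toolR(B,th-AL); return SEAT+B@[dx,Fy,Fz]+toolR(B,th)@[33.5,0,0]-R@c,R
def where(s):
    "flat end (x,y,z) from seat, and cell tilt"
    c=np.load('g.npy'); R0=Ro.from_quat(s['ee_rot']).as_matrix(); Rc=R0@Ro.from_euler('y',AL,degrees=True).as_matrix()
    F=np.array(s['position'])+R0@c-Rc@[33.5,0,0]; return (B.T@(F-SEAT)).round(1),(B.T@Rc[:,0]).round(3)
E
python3 - <<'E'
from kin import *
from bench import arm
s=arm.read_state(); print(where(s))
for w in [(25,20,20),(25,2,20)]: print(w,cmd(s['position'],s['ee_rot'],*cellpose(*w)))
E
```

```text
(array([-0.1, 25.9, 69.5]), array([-0.   , -0.94 ,  0.341]))
(25, 20, 20) (array([0.0591, 0.0003, 0.2401]), array([ 0.0004,  0.0004, -0.0003]))
(25, 2, 20) (array([7.940e-02, 2.000e-04, 3.277e-01]), array([ 0.0004,  0.0004, -0.0003]))
```

Request:
carry_out:
  rows:
    - [0.02,0,0.08,0,0,0,-1]
    - [0.04,0,0.16,0,0,0,-1]
    - [0.059,0,0.24,0,0,0,-1]
    - [0.07,0,0.285,0,0,0,-1]
    - [0.079,0,0.328,0,0,0,-1]
    - [0.079,0,0.328,0,0,0,-1]
    - [0.079,0,0.328,0,0,0,-1]

```text
clock: 12.38
position: [400.5, -45.5, 193.1]
ee_rot: [0.753, -0.576, 0.105, -0.299]
contact_force: [-0.8, 1.2, 2.7]
gripper_width: 16.1
grasp_force: 58.9
```

```bash
python3 - <<'E'
from kin import *
from bench import arm
s=arm.read_state(); print(where(s),s['contact_force'])
for w in [(25,2,20),(29,1.5,20),(33,1,20),(36,.7,20),(38.5,.5,20),(39.5,.5,15),(40,.3,10),(40.5,0,5),(40.5,-.3,0),(34.3,-.3,0)]: print(w,*cmd(s['position'],s['ee_rot'],*cellpose(*w)))
E
```

```text
(array([-0.3, 25.7,  2.3]), array([ 0.001, -0.94 ,  0.34 ])) [-0.79975275  1.24987901  2.66449592]
(25, 2, 20) [ 0.0015 -0.0002  0.0006] [ 0.0004  0.0007 -0.0001]
(29, 1.5, 20) [-0.0174 -0.0002  0.0075] [ 0.0004  0.0007 -0.0001]
(33, 1, 20) [-0.0363 -0.0002  0.0145] [ 0.0004  0.0007 -0.0001]
(36, 0.7, 20) [-0.0506 -0.0002  0.0194] [ 0.0004  0.0007 -0.0001]
(38.5, 0.5, 20) [-0.0626 -0.0002  0.0232] [ 0.0004  0.0007 -0.0001]
(39.5, 0.5, 15) [ 0.0146 -0.0002  0.0405] [ 0.0004 -0.0271 -0.0001]
(40, 0.3, 10) [ 0.0927 -0.0003  0.0653] [ 0.0004 -0.0548 -0.0001]
(40.5, 0, 5) [ 0.1685 -0.0003  0.0976] [ 0.0004 -0.0826 -0.0001]
(40.5, -0.3, 0) [ 0.2439 -0.0004  0.1359] [ 4.000e-04 -1.104e-01 -1.000e-04]
(34.3, -0.3, 0) [ 0.2741 -0.0004  0.1289] [ 4.000e-04 -1.104e-01 -1.000e-04]
```

Request:
carry_out:
  rows:
    - [-0.017,0,0.0075,0,0,0,-1]
    - [-0.036,0,0.0145,0,0,0,-1]
    - [-0.051,0,0.019,0,0,0,-1]
    - [-0.063,0,0.023,0,0,0,-1]
    - [-0.063,0,0.023,0,0,0,-1]
    - [-0.063,0,0.023,0,0,0,-1]

```text
clock: 13.12
position: [399.0, -33.6, 192.0]
ee_rot: [0.753, -0.577, 0.107, -0.299]
contact_force: [-2.2, -6.5, 4.2]
gripper_width: 15.6
grasp_force: 59.1
```

```bash
python3 - <<'E'
from kin import *
from bench import arm
s=arm.read_state(); print(where(s),'F bay',B.T@s['contact_force'])
for w in [(38.5,.5,20),(39.5,.5,15),(40,.3,10),(40.5,0,5),(40.5,-.3,0),(34.3,-.3,0)]: print(w,*cmd(s['position'],s['ee_rot'],*cellpose(*w)))
E
```

```text
(array([-0.1, 36.9,  0.6]), array([-0.   , -0.939,  0.344])) F bay [-0.39098601 -5.92986069  5.36735754]
(38.5, 0.5, 20) [-0.0057 -0.0004  0.0027] [ 0.0001 -0.0006 -0.0001]
(39.5, 0.5, 15) [ 0.0713 -0.0005  0.0204] [ 0.0001 -0.0284 -0.0001]
(40, 0.3, 10) [ 0.1493 -0.0005  0.0455] [ 0.0001 -0.0562 -0.0001]
(40.5, 0, 5) [ 0.2251 -0.0005  0.0781] [ 0.0001 -0.084  -0.0001]
(40.5, -0.3, 0) [ 0.3003 -0.0006  0.1167] [ 1.000e-04 -1.117e-01 -1.000e-04]
(34.3, -0.3, 0) [ 0.3305 -0.0006  0.1098] [ 1.000e-04 -1.117e-01 -1.000e-04]
```

Request:
carry_out:
  rows:
    - [-0.006,0,0.002,0,0,0,-1]
    - [0.032,0,0.011,0,-0.014,0,-1]
    - [0.071,0,0.02,0,-0.0284,0,-1]
    - [0.11,0,0.032,0,-0.042,0,-1]
    - [0.149,0,0.0455,0,-0.056,0,-1]
    - [0.187,0,0.061,0,-0.07,0,-1]
    - [0.225,0,0.078,0,-0.084,0,-1]
    - [0.225,0,0.078,0,-0.084,0,-1]

```text
clock: 14.12
position: [421.5, -71.3, 170.7]
ee_rot: [0.76, -0.533, 0.007, -0.372]
contact_force: [-1.7, -7.3, 2.7]
gripper_width: 15.9
grasp_force: 59.6
```

```bash
python3 - <<'E'
from kin import *
from bench import arm
s=arm.read_state(); print(where(s),'F bay',B.T@s['contact_force'],s['wrist_torque'])
p,d,m,T=snap('wrist','w8')
P=cloud(p,d,m,T).reshape(-1,3); W=(P-SEAT)@B
R0=Ro.from_quat(s['ee_rot']).as_matrix()
X=W[(abs(W[:,0])<3)&(W[:,1]<12)&(W[:,1]>-36)&(W[:,2]>-6)&(W[:,2]<25)]
for y in range(-35,12,3):
    w=X[abs(X[:,1]-y)<1.5]; print(y,len(w),np.percentile(w[:,2],[10,50,90]).round(1) if len(w)>4 else '')
for w in [(40.5,0,5),(40.5,-.3,0),(34.3,-.3,0)]: print(w,*cmd(s['position'],s['ee_rot'],*cellpose(*w)))
E
```

```text
(array([-0.2, 39.6, -0.7]), array([-0.001, -0.996,  0.087])) F bay [-0.97459351 -6.80439721  3.92683299] [-2.0324019   0.84095106 -0.51360307]
t 14.125 pos [421.5 -71.3 170.7] q [ 0.7602 -0.5329  0.0072 -0.3716] j [-0.209  0.418 -0.443 -1.182 -0.748  1.485] F [-1.7 -7.3  2.7] w 15.9
-35 113 [13.2 13.7 14.2]
-32 99 [12.7 13.3 13.8]
-29 72 [12.6 13.  13.4]
-26 36 [10.8 11.6 13.1]
-23 220 [10.3 12.3 13.5]
-20 87 [12.6 13.  13.6]
-17 89 [12.3 12.8 13.3]
-14 82 [12.3 12.6 13.1]
-11 76 [11.9 12.4 12.9]
-8 75 [11.7 12.3 12.7]
-5 68 [11.4 11.9 12.5]
-2 66 [11.3 11.9 12.3]
1 59 [11.2 11.6 12. ]
4 68 [10.9 11.3 11.8]
7 60 [10.8 11.2 11.6]
10 53 [10.6 11.1 11.5]
(40.5, 0, 5) [-0.0056 -0.0004 -0.001 ] [ 0.0002 -0.     -0.0004]
(40.5, -0.3, 0) [ 0.0771 -0.0005  0.0167] [ 0.0002 -0.0278 -0.0004]
(34.3, -0.3, 0) [ 0.1045 -0.0005  0.0021] [ 0.0002 -0.0278 -0.0004]
```

Request:
carry_out:
  rows:
    - [0.02,0,0.004,0,-0.007,0,-1]
    - [0.04,0,0.009,0,-0.014,0,-1]
    - [0.061,0,0.0145,0,-0.022,0,-1]
    - [0.061,0,0.0145,0,-0.022,0,-1]
    - [0.061,0,0.0145,0,-0.022,0,-1]

```text
clock: 14.8
position: [427.8, -79.3, 164.1]
ee_rot: [0.76, -0.519, -0.019, -0.39]
contact_force: [-0.4, -8.3, 1.5]
gripper_width: 15.9
grasp_force: 59.5
```

```bash
cat > chk.py <<'E'
from kin import *
import sys
from bench import arm
s=arm.read_state(); print(where(s),'F bay',(B.T@s['contact_force']).round(1))
p,d,m,T=snap('wrist',sys.argv[1])
P=cloud(p,d,m,T).reshape(-1,3); W=(P-SEAT)@B
X=W[(abs(W[:,0])<3)&(W[:,1]<20)&(W[:,1]>-40)&(W[:,2]>-14)&(W[:,2]<25)]
for y in range(-34,20,2):
    w=X[abs(X[:,1]-y)<1]; print(y,len(w),np.percentile(w[:,2],[10,50,90]).round(1) if len(w)>4 else '',end=' | ')
print()
E
python3 chk.py w9; python3 - <<'E'
from kin import *
from bench import arm
s=arm.read_state()
for w in [(40.5,0,0),(40.5,-.5,0),(40.5,-1,0),(34.3,-.5,0)]: print(w,*cmd(s['position'],s['ee_rot'],*cellpose(*w)))
E
```

```text
(array([-0.1, 40.7, -0.6]), array([ 0.   , -1.   ,  0.019])) F bay [-0.8 -8.1  2.4]
t 14.8 pos [427.8 -79.3 164.1] q [ 0.7603 -0.5195 -0.0186 -0.3895] j [-0.239  0.454 -0.415 -1.182 -0.831  1.513] F [-0.4 -8.3  1.5] w 15.9
-34 74 [13.3 13.6 14. ] | -32 48 [13.  13.3 13.6] | -30 65 [12.7 13.1 13.4] | -28 23 [12.5 13.  13.2] | -26 0  | -24 0  | -22 18 [9.  9.4 9.8] | -20 63 [8.6 9.1 9.5] | -18 54 [8.6 9.1 9.5] | -16 59 [8.7 9.1 9.6] | -14 57 [8.6 9.1 9.5] | -12 48 [8.4 9.  9.4] | -10 51 [8.6 9.1 9.6] | -8 51 [8.6 9.  9.4] | -6 46 [8.6 9.  9.4] | -4 48 [8.7 9.  9.5] | -2 40 [8.6 9.1 9.5] | 0 45 [8.5 8.9 9.4] | 2 36 [8.4 9.  9.4] | 4 45 [8.4 9.  9.3] | 6 40 [8.5 8.9 9.4] | 8 42 [8.5 9.  9.2] | 10 33 [8.6 9.1 9.5] | 12 42 [8.5 9.  9.4] | 14 34 [8.5 8.9 9.3] | 16 30 [8.6 9.  9.3] | 18 31 [8.6 8.9 9.3] | 
(40.5, 0, 0) [ 0.0175  0.0001 -0.0001] [ 0.0003 -0.0061  0.    ]
(40.5, -0.5, 0) [0.0188 0.0001 0.0021] [ 0.0003 -0.0061  0.    ]
(40.5, -1, 0) [0.0201 0.0001 0.0042] [ 0.0003 -0.0061  0.    ]
(34.3, -0.5, 0) [ 0.0451  0.0001 -0.0143] [ 0.0003 -0.0061  0.    ]
```

The cell is level at home depth (top 9.0 to 9.1 mm above the seat line). I'll let it slide back under the lip.

Request:
carry_out:
  rows:
    - [0.009,0,-0.0053,0,0,0,-1]
    - [0.017,0,-0.0105,0,0,0,-1]
    - [0.0255,0,-0.0158,0,0,0,-1]
    - [0.0255,0,-0.0158,0,0,0,-1]
    - [0.0255,0,-0.0158,0,0,0,-1]

```text
clock: 15.48
position: [428.6, -84.0, 164.1]
ee_rot: [0.76, -0.519, -0.02, -0.39]
contact_force: [-0.3, -4.0, -0.5]
gripper_width: 15.7
grasp_force: 59.2
```

```bash
python3 chk.py w10
```

```text
(array([-0.2, 36.4, -0.2]), array([-0.001, -1.   ,  0.016])) F bay [-1.1 -3.9  0.2]
t 15.475 pos [428.6 -84.  164.1] q [ 0.7599 -0.5194 -0.0199 -0.3905] j [-0.248  0.457 -0.41  -1.176 -0.84   1.513] F [-0.3 -4.  -0.5] w 15.7
-34 71 [13.1 13.6 13.9] | -32 46 [13.  13.3 13.6] | -30 56 [12.7 13.1 13.5] | -28 27 [12.4 12.8 13.1] | -26 0  | -24 0  | -22 29 [ 9.4  9.9 10.2] | -20 51 [ 8.9  9.5 10. ] | -18 53 [9.  9.4 9.8] | -16 54 [9.1 9.4 9.9] | -14 49 [9.1 9.5 9.9] | -12 49 [9.  9.5 9.8] | -10 42 [ 9.1  9.5 10. ] | -8 42 [8.7 9.3 9.8] | -6 46 [8.9 9.4 9.8] | -4 45 [8.9 9.3 9.7] | -2 39 [8.8 9.3 9.9] | 0 41 [8.9 9.2 9.6] | 2 41 [8.8 9.2 9.6] | 4 37 [8.8 9.3 9.7] | 6 37 [8.8 9.2 9.6] | 8 37 [8.8 9.2 9.6] | 10 30 [8.7 9.2 9.7] | 12 31 [8.7 9.2 9.5] | 14 31 [8.7 9.1 9.5] | 16 29 [8.7 9.  9.4] | 18 30 [8.8 9.1 9.5] |
```

Request:
carry_out:
  rows:
    - [0.006,0,-0.002,0,0,0,-1]
    - [0.011,0,-0.0035,0,0,0,-1]
    - [0.011,0,-0.0035,0,0,0,-1]
    - [0.011,0,-0.0035,0,0,0,-1]

```text
clock: 16.02
position: [429.2, -85.9, 163.8]
ee_rot: [0.76, -0.519, -0.02, -0.391]
contact_force: [0.8, -3.8, 2.0]
gripper_width: 15.8
grasp_force: 59.2
```

```bash
python3 chk.py w11
```

```text
(array([-0.2, 34.6, -0.4]), array([-0.001, -1.   ,  0.015])) F bay [ 1.2 -3.9  1.6]
t 16.025 pos [429.2 -85.9 163.8] q [ 0.7598 -0.5192 -0.0204 -0.3909] j [-0.252  0.459 -0.408 -1.174 -0.844  1.514] F [ 0.8 -3.8  2. ] w 15.8
-34 68 [13.2 13.6 14. ] | -32 40 [13.  13.2 13.5] | -30 62 [12.8 13.1 13.5] | -28 7 [12.6 12.9 12.9] | -26 0  | -24 0  | -22 19 [9.1 9.4 9.8] | -20 51 [8.8 9.1 9.5] | -18 57 [8.7 9.2 9.5] | -16 46 [8.7 9.2 9.6] | -14 49 [8.6 9.1 9.5] | -12 42 [8.7 9.2 9.4] | -10 44 [8.8 9.  9.5] | -8 43 [8.6 9.  9.4] | -6 48 [8.7 9.1 9.5] | -4 37 [8.7 9.2 9.6] | -2 43 [8.6 9.1 9.4] | 0 41 [8.4 9.1 9.5] | 2 38 [8.6 9.  9.5] | 4 33 [8.6 9.1 9.4] | 6 32 [8.5 9.  9.3] | 8 38 [8.5 9.  9.5] | 10 30 [8.5 8.9 9.2] | 12 30 [8.7 9.  9.3] | 14 33 [8.6 9.  9.4] | 16 33 [8.4 8.9 9.4] | 18 26 [8.6 8.9 9.3] |
```

Request:
carry_out:
  rows:
    - [0,0,0,0,0,0,-0.3]
    - [0,0,0,0,0,0,-0.3]
    - [0,0,0,0,0,0,-0.3]
    - [0,0,0,0,0,0,-0.3]
    - [0,0,-0.1,0,0,0,-0.3]
    - [0,0,-0.25,0,0,0,-0.3]
    - [0,0,-0.4,0,0,0,-0.3]
    - [0,0,-0.4,0,0,0,-0.3]

```text
clock: 17.08
position: [398.7, -136.4, 221.3]
ee_rot: [0.76, -0.519, -0.018, -0.391]
contact_force: [-0.3, -0.4, -1.0]
gripper_width: 29.7
grasp_force: 0.0
```

```bash
python3 chk.py w12; python3 - <<'E'
from kin import *
p,d,m,T=load('pics/w12.npz'); W=(cloud(p,d,m,T)-SEAT)@B
# tab: points well above slope near cover centre
Q=W.reshape(-1,3); t=Q[(abs(Q[:,0])<25)&(Q[:,1]<-60)&(Q[:,1]>-180)&(Q[:,2]>13.7+8)&(Q[:,2]<13.7+16)]
print('tab',len(t),np.percentile(t,[3,50,97],axis=0).round(1).tolist() if len(t) else '')
c=Q[(abs(Q[:,0])<3)&(abs(Q[:,1])<60)&(Q[:,2]>-14)&(Q[:,2]<12)]
for y in range(-36,46,4):
    w=c[abs(c[:,1]-y)<2]; print(y,len(w),np.median(w[:,2]).round(1) if len(w) else '',end='|')
E
```

```text
(array([ 0.8, -9.7, 68.9]), array([-0.001, -1.   ,  0.018])) F bay [-0.9 -0.4 -0.6]
t 17.075 pos [ 398.7 -136.4  221.3] q [ 0.7599 -0.5191 -0.0179 -0.3909] j [-0.346  0.334 -0.408 -1.042 -0.954  1.412] F [-0.3 -0.4 -1. ] w 29.7
-34 29 [13.2 13.5 14. ] | -32 27 [12.7 13.3 13.9] | -30 26 [12.6 13.1 13.6] | -28 2  | -26 0  | -24 20 [8.9 9.4 9.9] | -22 28 [8.4 9.2 9.8] | -20 26 [8.5 9.2 9.5] | -18 31 [8.4 9.1 9.6] | -16 27 [8.6 9.  9.5] | -14 31 [8.4 9.  9.7] | -12 25 [8.4 9.2 9.7] | -10 25 [8.4 8.8 9.5] | -8 26 [8.6 9.  9.4] | -6 25 [8.4 9.  9.5] | -4 28 [8.5 9.  9.8] | -2 20 [8.4 9.  9.4] | 0 22 [8.4 9.1 9.7] | 2 23 [8.6 8.9 9.3] | 4 18 [8.6 9.1 9.4] | 6 24 [8.5 8.9 9.3] | 8 17 [8.5 9.  9.4] | 10 19 [8.7 8.8 9.4] | 12 21 [8.5 8.9 9.6] | 14 17 [8.8 8.9 9.3] | 16 24 [8.4 9.  9.5] | 18 16 [8.6 9.  9.6] | 
tab 2661 [[-14.8, -111.3, 22.2], [0.7, -108.8, 25.7], [16.2, -103.8, 27.0]]
-36 0 |-32 0 |-28 0 |-24 34 9.3|-20 59 9.2|-16 54 9.0|-12 53 9.1|-8 52 9.0|-4 45 9.0|0 47 9.0|4 42 9.0|8 42 8.9|12 39 8.9|16 36 9.0|20 37 8.9|24 36 8.7|28 36 8.7|32 30 9.0|36 2 8.3|40 15 5.2|44 25 5.7|
```

View pics/w12.png

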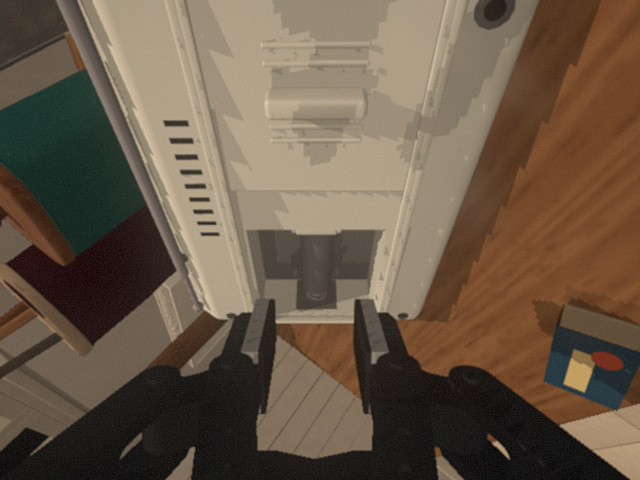

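The cell lies home in the bay (around (318,265)) with its button end under the lip. The cover tab is at (316,104). The tool lean makes pushing awkward, so I'll grip the tab by its ends and drag it, after checking reach.

```bash
cat >> kin.py <<'E'
def tabpose(y,th,z=18.6,off=6,x=.7):
    "tips low (-y) corner at height z, bar centre off mm to +y of that corner (bay, from seat)"
    R=toolR(B,th); return SEAT+B@[x,y-off,z]-R@[11,0,172.0],R
E
python3 - <<'E'
from kin import *
for th in (-10,-15,-20,-25,-30):
    print(th,[best(*tabpose(y,th),12) for y in (-107.5,-47,13.5)])
E
```

```text
-10 [([-0.22, 0.32, -0.48, -1.0, -0.47, 1.32], 'm0.31'), ([-0.07, 0.28, -0.54, -1.04, -0.38, 1.24], 'm0.22'), ([0.1, 0.25, -0.59, -1.04, -0.26, 1.1], 'm0.10')]
-15 [([-0.28, 0.35, -0.44, -1.02, -0.6, 1.37], 'm0.44'), ([-0.16, 0.3, -0.5, -1.07, -0.51, 1.33], 'm0.35'), ([-0.01, 0.27, -0.55, -1.12, -0.41, 1.26], 'm0.25')]
-20 [([-0.34, 0.38, -0.4, -1.03, -0.72, 1.42], 'm0.56'), ([-0.22, 0.34, -0.47, -1.09, -0.64, 1.39], 'm0.48'), ([-0.09, 0.3, -0.52, -1.15, -0.55, 1.35], 'm0.39')]
-25 [([-0.38, 0.42, -0.36, -1.03, -0.84, 1.45], 'm0.68'), ([-0.27, 0.37, -0.43, -1.09, -0.76, 1.43], 'm0.60'), ([-0.15, 0.33, -0.49, -1.16, -0.68, 1.41], 'm0.52')]
-30 [([-0.41, 0.46, -0.32, -1.03, -0.95, 1.47], 'm0.75'), ([-0.32, 0.41, -0.39, -1.09, -0.87, 1.46], 'm0.68'), ([-0.21, 0.37, -0.46, -1.16, -0.79, 1.45], 'm0.61')]
```

```bash
python3 - <<'E'
from kin import *
from bench import arm
s=arm.read_state()
for y,z in((-107.5,60),(-107.5,19)):
    p,R=tabpose(y,-15,z); print(y,z,p.round(1),*cmd(s['position'],s['ee_rot'],p,R))
E
```

```text
-107.5 60 [ 392.6 -150.4  233.3] [ 0.0142 -0.0011 -0.1019] [-0.0004  0.0946 -0.0003]
-107.5 19 [ 415.7 -146.   199.7] [ 0.1229 -0.0009  0.0719] [-0.0004  0.0946 -0.0003]
```

Request:
carry_out:
  rows:
    - [0.007,-0.001,-0.05,0,0.047,0,-0.06]
    - [0.014,-0.001,-0.1,0,0.0946,0,-0.06]
    - [0.014,-0.001,-0.1,0,0.0946,0,-0.06]
    - [0.05,-0.001,-0.044,0,0.0946,0,-0.06]
    - [0.09,-0.001,0.02,0,0.0946,0,-0.06]
    - [0.123,-0.001,0.072,0,0.0946,0,-0.06]
    - [0.123,-0.001,0.072,0,0.0946,0,-0.06]
    - [0.123,-0.001,0.072,0,0.0946,0,-0.06]

```text
clock: 18.12
position: [416.2, -145.4, 197.8]
ee_rot: [0.754, -0.572, 0.092, -0.309]
contact_force: [-0.5, 0.4, -0.1]
gripper_width: 40.1
grasp_force: 0.0
```

```bash
python3 - <<'E'
from kin import *
from bench import arm
s=arm.read_state(); print('F bay',(B.T@s['contact_force']).round(1))
p,R=tabpose(-107.5,-15,19); print('err mm',cmd(s['position'],s['ee_rot'],p,R)[0]*200)
a,b=tabpose(13.5,-15,19); print((R.T@(a-p)/200).round(4))
# tips and tab in the wrist view (bay frame)
q,d,m,T=snap('wrist','w13'); W=((cloud(q,d,m,T)-SEAT)@B).reshape(-1,3)
t=W[(abs(W[:,0])<19)&(abs(W[:,1]+107.5)<12)&(W[:,2]>20)&(W[:,2]<29)]; print('tab',len(t),np.percentile(t,[2,50,98],axis=0).round(1).tolist() if len(t) else '')
E
```

```text
F bay [-0.4  0.5  0.1]
err mm [-0.14 -0.58 -2.02]
[-0.5844  0.      0.1566]
t 18.125 pos [ 416.2 -145.4  197.8] q [ 0.7544 -0.5717  0.0918 -0.3092] j [-0.284  0.349 -0.438 -1.023 -0.604  1.376] F [-0.5  0.4 -0.1] w 40.1
tab 2320 [[-15.2, -111.5, 20.3], [0.8, -109.8, 25.5], [16.6, -103.8, 26.9]]
```

Request:
carry_out:
  rows:
    - [0,0,0,0,0,0,-1]
    - [0,0,0,0,0,0,-1]
    - [0,0,0,0,0,0,-1]
    - [0,0,0,0,0,0,-1]

```text
clock: 18.68
position: [416.4, -145.4, 199.0]
ee_rot: [0.754, -0.571, 0.093, -0.31]
contact_force: [-1.0, -0.5, 5.0]
gripper_width: 31.0
grasp_force: 59.3
```

Request:
carry_out:
  rows:
    - [-0.03,0,0.008,0,0,0,-1]
    - [-0.09,0,0.024,0,0,0,-1]
    - [-0.15,0,0.04,0,0,0,-1]
    - [-0.22,0,0.059,0,0,0,-1]
    - [-0.29,0,0.0777,0,0,0,-1]
    - [-0.36,0,0.0965,0,0,0,-1]
    - [-0.43,0,0.115,0,0,0,-1]
    - [-0.49,0,0.131,0,0,0,-1]
    - [-0.54,0,0.1447,0,0,0,-1]
    - [-0.57,0,0.1527,0,0,0,-1]
    - [-0.587,0,0.157,0,0,0,-1]
    - [-0.587,0,0.157,0,0,0,-1]

```text
clock: 20.18
position: [393.2, -31.1, 199.3]
ee_rot: [0.754, -0.572, 0.101, -0.305]
contact_force: [-6.2, -23.6, 10.7]
gripper_width: 30.9
grasp_force: 60.8
```

```bash
cat > tab.py <<'E'
from kin import *
from bench import arm
s=arm.read_state(); print('F bay',(B.T@s['contact_force']).round(1))
a,b=tabpose(13.5,-15,19); R0=Ro.from_quat(s['ee_rot']).as_matrix(); print('bay err to go',(B.T@(a-s['position'])).round(1))
q,d,m,T=snap('wrist','w14'); W=((cloud(q,d,m,T)-SEAT)@B).reshape(-1,3)
t=W[(abs(W[:,0])<13)&(abs(W[:,1]-10)<25)&(W[:,2]>23)&(W[:,2]<28.5)]; print('tab',len(t),np.percentile(t,[2,50,98],axis=0).round(1).tolist() if len(t) else '')
E
python3 tab.py
```

```text
F bay [ -2.6 -22.   14.8]
bay err to go [0.4 4.  0.2]
t 20.175 pos [393.2 -31.1 199.3] q [ 0.7544 -0.5725  0.1012 -0.3047] j [-0.009  0.27  -0.555 -1.112 -0.399  1.256] F [ -6.2 -23.6  10.7] w 30.9
tab 1486 [[-12.4, 1.6, 23.2], [0.1, 4.2, 26.1], [12.5, 9.6, 27.3]]
```

Request:
carry_out:
  rows:
    - [0,0,0,0,0,0,-0.06]
    - [0,0,0,0,0,0,-0.06]
    - [0,0,0,0,0,0,-0.06]
    - [0,0,-0.1,0,0,0,-0.06]
    - [0.1,0,-0.3,0,0,0,-0.06]
    - [0.2,0,-0.4,0,0,0,-0.06]
    - [0.2,0,-0.4,0,0,0,-0.06]

```text
clock: 21.1
position: [366.6, -92.3, 254.3]
ee_rot: [0.754, -0.572, 0.093, -0.31]
contact_force: [-0.3, 0.1, 0.4]
gripper_width: 40.2
grasp_force: 0.0
```

```bash
python3 - <<'E'
from kin import *
def prof(f):
    q,d,m,T=load(f'pics/{f}.npz'); W=((cloud(q,d,m,T)-SEAT)@B).reshape(-1,3)
    t=W[(abs(W[:,0])<13)&(W[:,2]>24)&(W[:,2]<28.5)&(W[:,1]>-125)&(W[:,1]<25)]; print(f,'tab',len(t),np.percentile(t,[2,50,98],axis=0).round(1).tolist())
    for xs in ((-31,-22),(22,31)):
        o=[]
        for y in range(-150,62,3):
            w=W[(W[:,0]>xs[0])&(W[:,0]<xs[1])&(abs(W[:,1]-y)<1.5)&(W[:,2]>-16)&(W[:,2]<30)]
            o.append(f'{y}:{np.median(w[:,2]):.1f}' if len(w)>4 else f'{y}:-')
        print(xs,' '.join(o))
prof('w12'); snap('wrist','w15'); prof('w15')
E
```

```text
w12 tab 1787 [[-12.5, -111.3, 24.2], [-0.0, -108.1, 25.9], [12.5, -103.6, 27.2]]
(-31, -22) -150:- -147:- -144:- -141:- -138:17.2 -135:16.9 -132:17.0 -129:17.0 -126:16.9 -123:17.1 -120:17.1 -117:17.0 -114:17.0 -111:16.9 -108:17.0 -105:17.0 -102:17.1 -99:17.1 -96:17.0 -93:17.1 -90:17.0 -87:17.1 -84:17.1 -81:17.1 -78:17.1 -75:17.2 -72:17.1 -69:17.2 -66:17.1 -63:17.0 -60:13.8 -57:13.6 -54:13.6 -51:13.7 -48:13.5 -45:13.5 -42:13.5 -39:13.6 -36:13.5 -33:13.5 -30:- -27:- -24:- -21:- -18:- -15:- -12:- -9:- -6:- -3:-11.7 0:-11.8 3:-11.8 6:-11.8 9:-11.9 12:-11.8 15:-11.7 18:-11.8 21:-11.8 24:-11.8 27:-11.8 30:-11.8 33:-11.8 36:-11.8 39:-11.7 42:-11.8 45:-11.9 48:-2.8 51:14.0 54:16.8 57:- 60:-
(22, 31) -150:- -147:- -144:- -141:- -138:17.1 -135:16.9 -132:16.9 -129:17.0 -126:16.9 -123:17.0 -120:16.9 -117:16.9 -114:16.9 -111:16.9 -108:17.0 -105:17.0 -102:17.0 -99:17.0 -96:17.0 -93:17.0 -90:16.9 -87:17.0 -84:17.1 -81:17.0 -78:17.0 -75:17.0 -72:16.9 -69:17.1 -66:17.0 -63:16.9 -60:13.8 -57:13.5 -54:13.5 -51:13.6 -48:13.5 -45:13.5 -42:13.6 -39:13.6 -36:13.5 -33:13.4 -30:- -27:- -24:- -21:- -18:- -15:
[... 956 characters left out ...]
17.4 33:17.4 36:17.5 39:17.4 42:17.4 45:17.5 48:17.5 51:17.2 54:17.3 57:- 60:-
(22, 31) -150:- -147:- -144:- -141:13.4 -138:13.4 -135:13.4 -132:13.3 -129:13.4 -126:13.4 -123:13.2 -120:13.4 -117:13.5 -114:13.4 -111:13.4 -108:13.4 -105:13.3 -102:13.4 -99:13.5 -96:13.4 -93:13.4 -90:13.6 -87:13.5 -84:13.5 -81:13.4 -78:13.5 -75:13.4 -72:13.5 -69:13.5 -66:13.6 -63:13.4 -60:13.5 -57:13.6 -54:13.6 -51:13.5 -48:13.6 -45:13.5 -42:13.7 -39:14.3 -36:17.2 -33:17.1 -30:17.1 -27:17.2 -24:17.3 -21:17.2 -18:17.2 -15:17.2 -12:17.1 -9:17.2 -6:17.2 -3:17.3 0:17.3 3:17.2 6:17.3 9:17.2 12:17.2 15:17.2 18:17.3 21:17.3 24:17.4 27:17.2 30:17.3 33:17.2 36:17.2 39:17.2 42:17.1 45:17.4 48:17.3 51:16.9 54:17.4 57:- 60:-
```

The cover's edges now sit at -39 and +51 mm, against the end stop found earlier at about +51.5, and the drag force rose to 22 N there. That means it is shut, and the gripper is clear.

```bash
python3 -c "
from bench import arm
print(arm.job_done())"
```

```text
the job is handed in; nothing more can be done
None
```

I handed the job in at about 21 s with the cell measured home under the lip and the cover dragged shut to its stop; the mug and egg timer were not touched, and no verdict came back.

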